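Uncover the sweets dish and stand its lid in the rack

TASK

Open the sweets dish for the players: lift its round lid off by the brass knob, lean it knob side up on the sloped wooden stand against the two pegs and let go of it there. Then take the lid again by its upper rim and stand it upright on edge in the empty middle slot of the stainless rack, between the two cork coasters, lowering it all the way down onto the rails before letting go. Leave the dish, dice cup, chips and coasters standing where they are.

Things in the scene. Friction and masses are not known exactly. Their poses are not given: they have to be found in the camera images.
- lid_center (a point): Centre of the lid's disc, half-way through its thickness. Loose flat blue ceramic disc, thin white ring, 110 mm across, 8 mm thick, about 0.12 kg; a round brass knob, 20 mm across, stands 22 mm up from the middle of its top face (knob top 26 mm from this point). z is the disc's axis, out of the knob side. It starts lying flat on the dish, knob up; this point is then 49 mm above the dish's foot.
- dish: Round white ceramic dish of sweets that stands loose on the lazy susan: 100 mm across the rim, 45 mm high. Origin at the centre of its underside, z up.
- susan: Lazy susan: clear acrylic disc 290 mm across on a round black foot, top 35 mm above the table; the disc turns on a vertical axis with a little friction, the foot is fixed. Origin on the table at the turning axis. It carries the dish, the dice cup and the chip stack about 85 mm from its axis, in any order.
- dice_cup: Red plastic dice cup standing open end up on the lazy susan, loose, 72 mm across, 85 mm high. Origin at the centre of its underside, z up.
- chips: Stack of plastic chips (one solid piece) standing loose on the lazy susan, 39 mm across, 48 mm high. Origin at the centre of its underside, z up.
- stand: Fixed wood stand, dark arms. Origin under it on the table, z up, x from its low front to high back. Two sloped arms, 14 mm wide, centred at y = -36 and 36 mm, rise to +x at 45 degrees with an open 58 mm gap between. At each arm's foot a brass peg, 10 mm across, stands 19 mm out, square to the slope; the arms end 85 mm up-slope of the pegs' axes. Base 100 mm wide, x from -50 to 75 mm, 8 mm thick.
- stand_rest (a point): Where lid_center lies when the lid leans home on the stand: lid z = (-0.707, 0, 0.707) in the stand's frame, underside flat on both arms, rim in the valley between the pegs; it stays when let go. 48 mm up-slope of the pegs' axes, 4 mm off the arms' faces, 59 mm above the table. The lid's upper rim then reaches 18 mm past the arms' ends; the space behind is free. Axes as the stand's.
- rack: Fixed stainless wire rack. Origin on the table under its middle, z up. Two level round rails, 8 mm thick, run along x at y = -28 and 28 mm, tops 16 mm up. Tines 5 mm thick rise from them to 62.5 mm above the table, in pairs with a clear gap of 13 mm: three slots at x = -44, 0 and 44 mm, each for a disc on edge with its axis along x. A coaster stands in each outer slot; the middle one is empty.
- rack_slot (a point): Where lid_center lies when the lid stands home in the rack's middle slot, its rim down on both rails: in the middle of the rack, 63.9 mm above the table. Axes as the rack's; the lid's axis must lie along x, knob facing either way.
- coaster_a: Round cork coaster 70 mm across, 9 mm thick, standing loose on edge in the rack's slot at x = -44 mm (top 74 mm above the table). Origin at its lowest point, x along its axis.
- coaster_b: The same kind of coaster in the slot at x = +44 mm.
Not all that is in view belongs to the job. Leave any blue look-alike of the coaster_a alone. What is shaped like the part that bears lid_center but purple is not meant.

How it is judged (in metres and radians):
On the way, in this order (a step that is already met when the one before it is completed fails the run):
1. the lid leans on the stand against the pegs, knob side up, let go of and at rest (distance between lid_center and stand_rest below 0.02 m and angle between lid_center's own z axis and vertical between 0.65 and 0.92 rad and contact force between lid and stand above 0.1 N and contact force between lid and the fingers below 0.05 N and linear speed of lid below 0.03 m/s), for 0.2 s.
2. the lid, still held, is down between the middle tines (within 10 mm of its seat) (horizontal distance between lid_center and rack_slot below 0.012 m and z of lid_center in the frame of rack_slot below 0.01 m and contact force between lid and the fingers above 0.5 N), for 0.05 s.
At the end, for the whole second after the job is handed in: The lid stands still on edge in the middle slot: centre within 9 mm sideways and 4 mm in height of its seat, axis within 0.2 rad of the slot's. Dish, cup, chips upright (0.15 rad), within 30 mm of their starts; coasters in their slots (15 mm, 0.25 rad) (horizontal distance between lid_center and rack_slot below 0.009 m and z of lid_center in the frame of rack_slot between -0.004 and 0.004 m and angle between the z axis of lid_center and the x axis of rack_slot, either way round below 0.2 rad and linear speed of lid below 0.02 m/s and angular speed of lid below 0.2 rad/s and distance of each of dish, dice_cup, chips from where it was at the start of the episode below 0.03 m and distance of each of coaster_a, coaster_b from where it was at the start of the episode below 0.015 m and angle between the x axis of each of coaster_a, coaster_b and the x axis of rack, either way round below 0.25 rad and angle between each of dish, dice_cup, chips's own z axis and vertical below 0.15 rad); the robot touches nothing.
It fails at once if the dish, dice cup or chips are tipped (angle between any of dish, dice_cup, chips's own z axis and vertical above 0.5 rad).
It also fails if it takes over 72 s, if anything falls off the work surface, if the arm or the gripper's body presses on something with over 40 N, if the wrist force passes 120 N, or if a joint passes its speed limit or range.

ROBOT

A 6-joint arm with a two-finger parallel gripper is mounted at the origin on the work surface. World frame = base frame: x ahead of the robot, y to its left, z up, the work surface at z = 0. Lengths are in mm, angles in rad, forces in N, time in s.
With the tool pointing down it reaches from about 400 to 925 mm from the base axis. Payload 12.5 kg.
Tool frame: the origin (TCP) lies on the centre line of the jaws, within the pads' length; the fingertips stand 19 mm ahead of it and the grasp point (between the pads) is the TCP; y points along the fingers, x is the direction in which the jaws open and shut, and the axes are right-handed (so a half turn about y gives the same grasp; the last joint's range is limited). The gripper opens to 95 mm and grips with 3 to 60 N. Pads are 20 mm wide; open, the fingers measure 119 mm over their backs; the gripper's body (75 mm by 180 mm) begins 59 mm behind the grasp point.
Start: joints at [-1.216, 0.491, 1.559, -0, 1.092, -0.106], TCP at [277.939, -559.816, 233.661] pointing down, gripper open.
Joint ranges: [-3.1, 3.1], [-0.84, 2.19], [0.05, 2.79], [-1.13, 4.28], [0.06, 2.93], [-2.69, 2.69]. Speed limits (rad/s): [2.22, 2.22, 2.79, 3.14, 3.14, 3.14].

INTERFACE

Orientations are given as [roll, pitch, yaw] about the fixed x, y, z axes, in that order (R = Rz(yaw) Ry(pitch) Rx(roll)).
In Python, from cell import env gives the robot as it stands. The module is installed in compiled form; this text tells all that it offers.
- The arm moves only by the tool move_arm, never from a script. Its argument "rows" is a list of rows, each an object of numbers: "tx", "ty", "tz": the shift along the tool's x, y, z in cm; "rx", "ry", "rz": the turn, a rotation vector about the tool's x, y, z in rad; "grip": the opening in per cent of the stroke, from 0 (shut) to 100 (fully open). In form: [{"tx": .., "ty": .., "tz": .., "rx": .., "ry": .., "rz": .., "grip": ..}, ...]. A call has 1 to 10 rows; each row shifts and turns the commanded pose from where the row before left it, along the tool's axes as they then stand; what a row does not reach is not made up. A row lasts 1/12 s, in which the tool goes at most 41.7 mm and 7.16 degrees, less where a joint would pass 70% of its speed; a pose out of reach is approached as far as the arm can. A call is refused whole if a number of a shift passes 4.17 or a number of a turn 0.125, either way. A call with a gripper value outside its range is refused whole. The fingers move at their own pace and stop on an object; the grip force is fixed at half the most. Time passes only in rows, so rows that do not move let the fingers close. It gives the time, the measured TCP pose, the force and the opening at its end, in the units of the state.
- env.state(): the state, without advancing time (a new reading comes with each control period).
- env.read_camera(name): name is "scene" or "top" or "wrist"; returns (picture, depth): 420x560x3 uint8, blue, green, red; 420x560 float32, mm along the optical axis (not along the pixel's ray), 0 where there is no reading.
- env.calibration(name): a dict with "vertical_fov" (degrees; the focal length in pixels is half the picture's height over the tangent of half this angle, whatever the lens; pixels are square), "cx", "cy" (the principal point, pixels), "dist" ([k1, k2, p1, p2, k3] as OpenCV has them; the pictures are not rectified), "eye" and "rotation" of the camera in the world. Camera axes: x right, y up, looking along -z (the intrinsics and any distortion apply to the point x, -y, -z); pixel columns grow to the right and rows downward; lengths in mm; the calibration is good to about 2 mm. A picture is of the moment at which its call begins: read the wrist's pose just before it. calibration takes no time and is no camera call; for the wrist camera it gives the pose at the moment of the call.
- env.job_done(): hands the job in, once; it reports no verdict.
The state is a dict: "t": time; "joints": joint angles; "qvel": joint speeds; "tau": joint torques, N m; "eef_pos": TCP position; "tcp_rot": TCP orientation; "ft_force": force on the tool from outside, world axes, zero at the start; "moment": the same for the moment, N m; "opening": opening from 0.0 (shut) to 1.0 (fully open).
Only numpy, scipy, OpenCV 4.12 (cv2) and the standard library are available. Lean on these libraries where they do the work, as an engineer would, in place of code of your own. Each camera call takes 0.05 s, during which the arm holds its last target.

## Working session

There is one attempt and no reset: what is moved stays moved. The work goes in short steps, Python scripts to look and compute and a tool call to move; the robot and the scene stay as the last step left them, time stands still between calls to the robot, and variables do not carry over. Pictures are saved under pics/ and viewed, and the job is handed in when it is done.

Besides the shell and the picture viewer there is one more tool, called after "Request:" by a JSON object that holds its "fn" and its "kwargs", one argument or row to a line. move_arm: Moves the arm, as the interface text tells. Its arguments: {"type":"object","properties":{"rows":{"type":"array"}},"required":["rows"]}

```bash
mkdir -p pics
cat > h.py <<'E'
import numpy as np, cv2, json
from cell import env
from scipy.spatial.transform import Rotation as Rn
def snap(name,fn):
    cal=env.calibration(name); p,d=env.read_camera(name)
    cv2.imwrite('pics/%s.png'%fn,p); np.savez('pics/%s.npz'%fn,p=p,d=d,**{k:np.array(v) for k,v in cal.items()})
    return p,d,cal
def cloud(fn):
    z=np.load('pics/%s.npz'%fn); d=z['d']; H,W=d.shape
    f=H/2/np.tan(np.radians(float(z['vertical_fov']))/2)
    K=np.array([[f,0,float(z['cx'])],[0,f,float(z['cy'])],[0,0,1]])
    v,u=np.mgrid[0:H,0:W]
    uv=np.stack([u,v],-1).reshape(-1,1,2).astype(np.float64)
    n=cv2.undistortPoints(uv,K,z['dist'].astype(float)).reshape(H,W,2)
    P=np.stack([n[...,0]*d,-n[...,1]*d,-d],-1)
    R=z['rotation']; 
    if R.shape!=(3,3): print('rot shape',R)
    return P@R.T+z['eye'], d>0, z['p']
E
python3 - <<'E'
from h import *
for n in ['scene','top','wrist']:
    p,d,c=snap(n,n+'0'); print(n,c)
print(env.state())
E
```

```text
scene {'vertical_fov': 50.313832310438556, 'cx': 280.7457176143592, 'cy': 212.5913972466275, 'dist': array([0.02556846, 0.        , 0.        , 0.        , 0.        ]), 'eye': array([1210.67880885,  281.0449513 ,  676.47197543]), 'rotation': array([0.90460851, 0.00810752, 1.93271693])}
top {'vertical_fov': 49.27630532685437, 'cx': 281.9381852951153, 'cy': 219.7801225096723, 'dist': array([-0.06084576,  0.        ,  0.        ,  0.        ,  0.        ]), 'eye': array([ 428.48149662,   23.70979062, 1210.35943911]), 'rotation': array([ 0.07462915, -0.02122214, -1.55085751])}
wrist {'vertical_fov': 63.71828690991421, 'cx': 283.3605098837604, 'cy': 211.72049223849112, 'dist': array([0.02556174, 0.        , 0.        , 0.        , 0.        ]), 'eye': array([ 350.60259558, -523.99350572,  384.90106401]), 'rotation': array([-2.86863198e-01, -9.82673016e-04, -1.10985396e+00])}
{'t': 0.15, 'joints': array([-1.21562817e+00,  4.91372032e-01,  1.55929530e+00, -2.28602959e-05,
        1.09172692e+00, -1.05604730e-01]), 'qvel': array([ 0.00217053, -0.00019277, -0.00291385, -0.00035732, -0.00201934,
        0.00070553]), 'tau': array([ 8.20877322e-04, -6.12898564e+01, -2.58277076e+01,  6.92487624e-02,
        4.73662221e-02, -7.39291977e-05]), 'eef_pos': array([ 277.8562899 , -559.65769248,  233.23134891]), 'tcp_rot': array([-1.57073200e+00,  7.99272558e-04, -1.11001287e+00]), 'ft_force': array([-0.16096005,  0.66011587,  0.4418309 ]), 'moment': array([ 0.01603203, -0.02290635,  0.04447383]), 'opening': 0.9986772494321643}
```

```bash
python3 - <<'E'
s=open('h.py').read()
s=s.replace("    R=z['rotation']; \n    if R.shape!=(3,3): print('rot shape',R)\n","    R=Rn.from_euler('xyz',z['rotation']).as_matrix()\n")
open('h.py','w').write(s)
E
python3 -c "
from h import *
a=cv2.imread('pics/scene0.png')"
```

```text
(no output)
```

View pics/scene0.png

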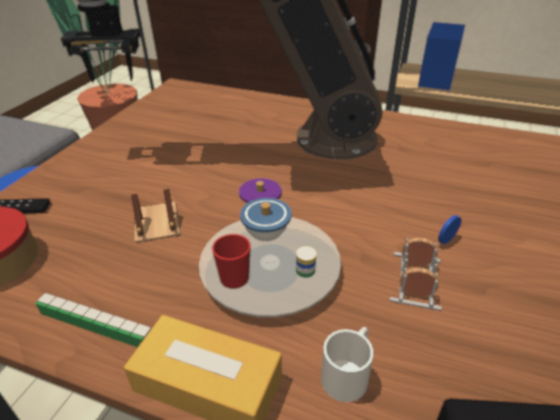

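View pics/top0.png

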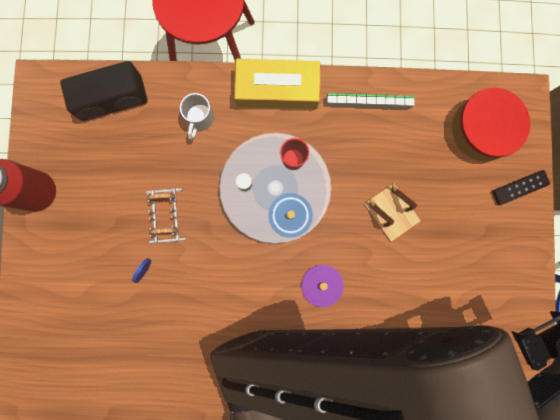

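View pics/wrist0.png

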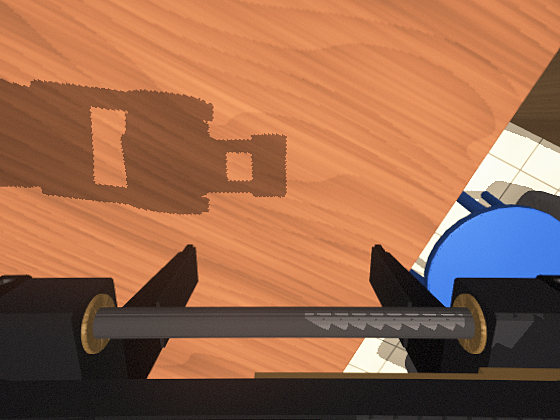

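Run:
```python
from h import *
P,ok,im=cloud('top0')
def show(n,us,vs,ok):
    pass
# table check
m=ok&(abs(P[...,2])<30)
print('table z',np.median(P[...,2][m]))
# lid blob, knob
for n,(u,v) in dict(knob=(291,214),cup=(294,152),chips=(244,182),lidedge=(275,214),purple=(324,287)).items():
    print(n,P[v,u].round(1))
for fn,(u0,u1,v0,v1) in dict(top0=(215,335,130,245)).items():
    hsv=cv2.cvtColor(im,cv2.COLOR_BGR2HSV)
    # lid: height 35+45..+53
    m=np.zeros(ok.shape,bool); m[v0:v1,u0:u1]=1
    q=m&ok&(P[...,2]>78)&(P[...,2]<100)&(hsv[...,0]>95)&(hsv[...,0]<125)
    X=P[q]; print('lid',len(X),X.mean(0),X.min(0),X.max(0))
    print((X[:,:2].min(0)+X[:,:2].max(0))/2)
# crops enlarged
big=cv2.resize(im[180:250,130:200],None,fx=8,fy=8,interpolation=cv2.INTER_CUBIC);cv2.imwrite('pics/rack_t.png',big)
big=cv2.resize(im[175:245,355:425],None,fx=8,fy=8,interpolation=cv2.INTER_CUBIC);cv2.imwrite('pics/stand_t.png',big)
```

```text
table z -0.8561410766315021
knob [525.7 -19.6 109.3]
cup [694.1 -27.3  38.2]
chips [605.2  97.5  83.3]
lidedge [526.6  18.9  89.6]
purple [ 346.2 -111.6   24.4]
lid 1481 [526.02421784 -17.03692215  87.53920037] [473.17411599 -70.27386274  80.90863461] [580.56767995  36.33575864  93.56014347]
[526.87089797 -16.96905205]
```

View pics/rack_t.png

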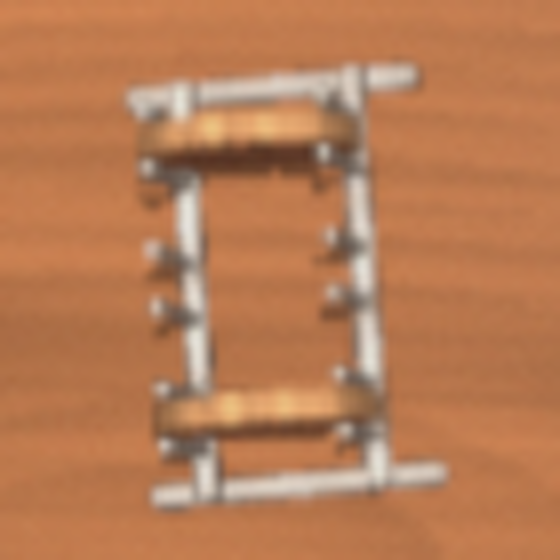

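View pics/stand_t.png

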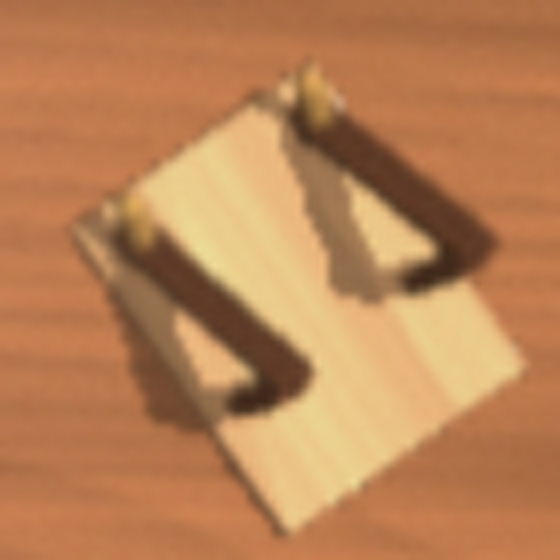

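Run:
```python
from h import *
for fn in ['top0','scene0']:
    P,ok,im=cloud(fn)
    hsv=cv2.cvtColor(im,cv2.COLOR_BGR2HSV)
    Z=P[...,2]
    def sel(x0,x1,y0,y1,z0,z1): return ok&(P[...,0]>x0)&(P[...,0]<x1)&(P[...,1]>y0)&(P[...,1]<y1)&(Z>z0)&(Z<z1)
    print(fn)
    s=sel(430,650,-420,-200,4,13); X=P[s]
    r=cv2.minAreaRect(X[:,:2].astype(np.float32)); print(' standbase',len(X),r, cv2.boxPoints(r).round().tolist())
    s=sel(430,650,-420,-200,20,120); X=P[s]; print(' arms',len(X),X.min(0),X.max(0)); 
    r=cv2.minAreaRect(X[:,:2].astype(np.float32)); print(r)
    br=s&(hsv[...,0]>15)&(hsv[...,1]>100)
    s=sel(420,680,220,450,8,110); X=P[s]; print(' rack',len(X),X.min(0),X.max(0));r=cv2.minAreaRect(X[:,:2].astype(np.float32)); print(r, cv2.boxPoints(r).round().tolist())
    s=sel(420,680,220,450,64,110); X=P[s];
    for k in range(2):
        mid=np.median(X[:,0]); Y=X[X[:,0]>550] if k else X[X[:,0]<=550]
        if len(Y): print('  coaster',len(Y),Y.mean(0),Y.min(0),Y.max(0))
    s=sel(560,680,40,140,70,95); X=P[s]; print(' chips',len(X),X.mean(0))
    s=sel(620,780,-90,40,112,128); X=P[s]; print(' cuprim',len(X),(X.min(0)+X.max(0))/2, X.max(0)-X.min(0))
    s=sel(460,590,-80,60,104,120); X=P[s]; print(' knob',len(X),X.mean(0),(X.min(0)+X.max(0))/2)
    s=sel(430,780,-130,190,30,40); X=P[s]; c=cv2.minEnclosingCircle(X[:,:2].astype(np.float32)); print(' susan',c)
```

```text
top0
 standbase 1343 ((541.075439453125, -311.2081298828125), (214.24563598632812, 213.99954223632812), 89.1021728515625) [[432.0, -417.0], [646.0, -420.0], [650.0, -206.0], [436.0, -202.0]]
 arms 422 [ 506.33494014 -339.15481581   20.24929076] [ 620.26045297 -225.41696504   83.35598663]
((563.8631591796875, -281.37237548828125), (82.5905532836914, 88.2700424194336), 35.66961669921875)
 rack 713 [453.24987972 258.08617888   8.03801436] [597.2373451  363.48529216  77.77501074]
((524.7719116210938, 308.7452087402344), (137.77064514160156, 95.31478118896484), 6.206066608428955) [[451.0, 349.0], [461.0, 254.0], [598.0, 269.0], [588.0, 364.0]]
  coaster 74 [481.44201068 302.89341973  70.41537621] [469.35518673 278.10942866  64.08992002] [518.05006312 330.30233027  76.82584939]
  coaster 74 [568.92709846 311.78363418  70.27808653] [562.19652098 288.35053157  64.33436802] [575.87463788 336.80948684  77.77501074]
 chips 200 [608.79885854 100.41726579  81.7556625 ]
 cuprim 170 [676.16555127 -23.67525345 118.59816855] [69.26967552 68.1854734  12.48999748]
 knob 49 [526.21481996 -17.16118765 10
[... 648 characters left out ...]
138.03880310058594, 93.19420623779297), 6.847832202911377) [[451.0, 347.0], [462.0, 254.0], [599.0, 270.0], [588.0, 363.0]]
  coaster 144 [480.83131366 303.61715606  69.43933063] [471.49912393 279.30359825  64.12862276] [536.99181999 328.07294837  75.88320743]
  coaster 162 [567.55756936 313.70354543  70.14146968] [557.91672476 289.27841069  64.10702048] [573.25967036 338.58297264  75.78726793]
 chips 320 [611.32248232  99.79805485  81.13221217]
 cuprim 381 [674.24266091 -25.98365598 117.28847768] [72.49123901 72.34028068 10.51919841]
 knob 63 [526.31246492 -18.1914788  109.14274024] [524.37026772 -19.06291215 108.29375718]
 susan ((600.3322143554688, 19.123472213745117), 145.81793212890625)
```

Request:
{"fn": "move_arm", "kwargs": {
  "rows": [
    {"tz":3,"tx":-1.3},
    {"tz":3,"tx":-1.3},
    {"tz":3,"tx":-1.3},
    {"tz":3,"tx":-1.3},
    {"tz":3,"tx":-1.3},
    {"tz":3,"tx":-1.3},
    {"tz":3,"tx":-1.3},
    {"tz":3,"tx":-1.3},
    {"tz":3,"tx":-1.3},
    {"tz":0}
  ]
}}

```text
validation failed for argument at $.ro...
```

Run:
```python
from h import *
s=env.state(); print(s); open('log.txt','a').write(json.dumps([s['joints'].tolist(),s['eef_pos'].tolist(),s['tcp_rot'].tolist()])+'\n')
snap('wrist','w1')
```

```text
{'t': 0.15, 'joints': array([-1.21562817e+00,  4.91372032e-01,  1.55929530e+00, -2.28602959e-05,
        1.09172692e+00, -1.05604730e-01]), 'qvel': array([ 0.00217053, -0.00019277, -0.00291385, -0.00035732, -0.00201934,
        0.00070553]), 'tau': array([ 8.20877322e-04, -6.12898564e+01, -2.58277076e+01,  6.92487624e-02,
        4.73662221e-02, -7.39291977e-05]), 'eef_pos': array([ 277.8562899 , -559.65769248,  233.23134891]), 'tcp_rot': array([-1.57073200e+00,  7.99272558e-04, -1.11001287e+00]), 'ft_force': array([-0.16096005,  0.66011587,  0.4418309 ]), 'moment': array([ 0.01603203, -0.02290635,  0.04447383]), 'opening': 0.9986772494321643}
```

View pics/w1.png

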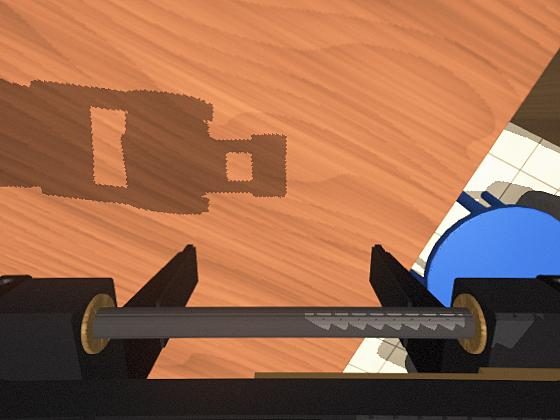

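Request:
{"fn": "move_arm", "kwargs": {
  "rows": [
    {"tx":-1.3,"ty":0,"tz":3,"rx":0,"ry":0,"rz":0,"grip":100},
    {"tx":-1.3,"ty":0,"tz":3,"rx":0,"ry":0,"rz":0,"grip":100},
    {"tx":-1.3,"ty":0,"tz":3,"rx":0,"ry":0,"rz":0,"grip":100},
    {"tx":-1.3,"ty":0,"tz":3,"rx":0,"ry":0,"rz":0,"grip":100},
    {"tx":-1.3,"ty":0,"tz":3,"rx":0,"ry":0,"rz":0,"grip":100},
    {"tx":-1.3,"ty":0,"tz":3,"rx":0,"ry":0,"rz":0,"grip":100},
    {"tx":-1.3,"ty":0,"tz":3,"rx":0,"ry":0,"rz":0,"grip":100},
    {"tx":-1.3,"ty":0,"tz":3,"rx":0,"ry":0,"rz":0,"grip":100},
    {"tx":-1.3,"ty":0,"tz":3,"rx":0,"ry":0,"rz":0,"grip":100},
    {"tx":0,"ty":0,"tz":0,"rx":0,"ry":0,"rz":0,"grip":100}
  ]
}}

```text
t: 1.03
eef_pos: [470.3, -331.2, 233.6]
tcp_rot: [-1.57, 0.0, -1.107]
ft_force: [-0.8, 0.2, -0.6]
opening: 0.998
```

Run:
```python
from h import *
s=env.state(); print(s['t'],s['joints'].round(3),s['eef_pos'],s['tcp_rot']); open('log.txt','a').write(json.dumps([s['joints'].tolist(),s['eef_pos'].tolist(),s['tcp_rot'].tolist()])+'\n')
snap('wrist','w1')
```

```text
1.0333 [-7.290e-01  4.200e-01  1.684e+00  1.000e-03  1.038e+00  3.770e-01] [ 470.32312012 -331.22294171  233.64702034] [-1.57001678e+00  4.25080920e-04 -1.10657986e+00]
```

View pics/w1.png

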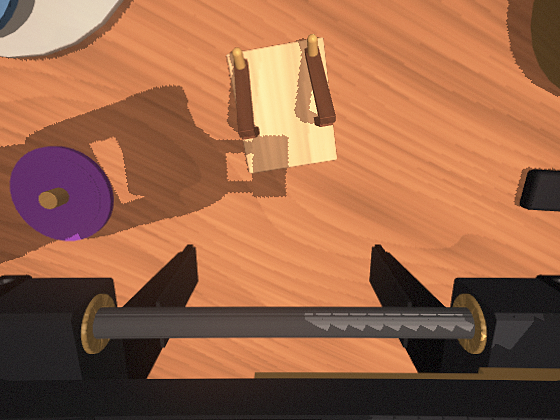

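Run:
```python
from h import *
P,ok,im=cloud('w1')
c=im[25:185,205:355]; cv2.imwrite('pics/w1c.png',cv2.resize(c,None,fx=3.7,fy=3.7,interpolation=cv2.INTER_CUBIC))
# slope arm: points with z 20-83, near stand
Z=P[...,2]
s=ok&(abs(P[...,0]-550)<100)&(abs(P[...,1]+290)<100)
A=P[s&(Z>14)]
print(len(A),A.min(0),A.max(0))
hsv=cv2.cvtColor(im,cv2.COLOR_BGR2HSV)
print(hsv[100,243],hsv[100,320],hsv[100,280])
dark=s&(Z>14)&(im[...,2]<130)&(im[...,0]<80)
X=P[dark]; print('dark',len(X))
# fit plane z=ax+by+c robust
M=np.c_[X[:,:2],np.ones(len(X))]; w=np.ones(len(X))
for i in range(30):
    k,*_=np.linalg.lstsq(M*w[:,None],X[:,2]*w,rcond=None); r=X[:,2]-M@k; w=1/(1+(r/2)**2)
print(k,'slope',np.degrees(np.arctan(np.hypot(k[0],k[1]))),'yaw',np.degrees(np.arctan2(k[1],k[0])), (abs(r)<2).sum())
yaw=np.arctan2(k[1],k[0]); R=np.array([[np.cos(yaw),np.sin(yaw)],[-np.sin(yaw),np.cos(yaw)]])
Q=X[abs(r)<3]; q=Q[:,:2]@R.T
print('y hist',np.histogram(q[:,1],20)); print('x range',np.percentile(q[:,0],[1,50,99]))
```

```text
67299 [ 450.00070955 -387.76825315   14.05379228] [ 617.91144477 -227.62909673  336.68414134]
[  9 155 120] [  9 155 122] [ 21  99 253]
dark 63790
[-9.12327327e-01 -4.71785866e-01  6.12784218e+02] slope 45.765779037325906 yaw -152.65545461137395 12414
y hist (array([ 205,  794,  942, 1393,  867,  877,  843,  831,  842,  914,  930,
        604,  546,  567,  593,  616, 1496, 1180,  925,  183]), array([433.55114415, 441.18673528, 448.82232641, 456.45791754,
       464.09350867, 471.72909981, 479.36469094, 487.00028207,
       494.6358732 , 502.27146434, 509.90705547, 517.5426466 ,
       525.17823773, 532.81382887, 540.44942   , 548.08501113,
       555.72060226, 563.3561934 , 570.99178453, 578.62737566,
       586.26296679]))
x range [-302.60483827 -294.217982   -285.80181075]
```

View pics/w1c.png

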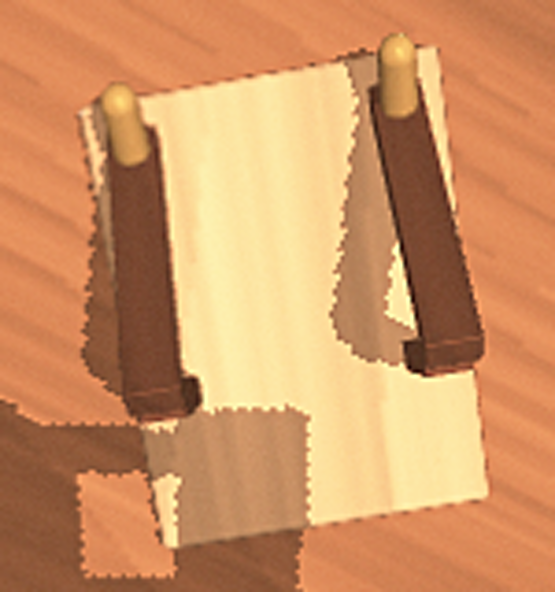

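```bash
cat >> h.py <<'E'
def ray(fn,u,v,z0):
    z=np.load('pics/%s.npz'%fn); H=z['d'].shape[0]
    f=H/2/np.tan(np.radians(float(z['vertical_fov']))/2)
    K=np.array([[f,0,float(z['cx'])],[0,f,float(z['cy'])],[0,0,1]])
    n=cv2.undistortPoints(np.array([[[u,v]]],float),K,z['dist'].astype(float)).ravel()
    d=Rn.from_euler('xyz',z['rotation']).as_matrix()@np.array([n[0],-n[1],-1]); e=z['eye']
    return e+d*(z0-e[2])/d[2]
E
python3 - <<'E'
from h import *
C=np.array([ray('w1',u,v,8) for u,v in [(226.6,55.5),(323.1,37.2),(336.9,158.8),(250.1,173.6)]])
print(C.round(1)); 
# rigid fit to model: front(-50), y? 
world=C[:,:2]
for sgn in [1,-1]:
    M=np.array([[-50,50],[-50,-50],[75,-50],[75,50]],float); M[:,1]*=sgn
    mc=M.mean(0);wc=world.mean(0); H=(M-mc).T@(world-wc); U,S,V=np.linalg.svd(H); R=V.T@U.T
    print(np.linalg.det(R)); t=wc-R@mc; print(t,np.degrees(np.arctan2(R[1,0],R[0,0])),((M@R.T+t)-world).round(1).tolist())
P,ok,im=cloud('w1'); Z=P[...,2]
s=np.zeros(ok.shape,bool); s[25:185,205:355]=1
X=P[s&(Z>22)&(Z<85)&(im[...,2]<150)&(im[...,0]<80)]
M=np.c_[X[:,:2],np.ones(len(X))]; w=np.ones(len(X))
for i in range(30):
    k,*_=np.linalg.lstsq(M*w[:,None],X[:,2]*w,rcond=None); r=X[:,2]-M@k; w=1/(1+(r/2)**2)
yaw=np.arctan2(k[1],k[0]); print(len(X),'slope',np.degrees(np.arctan(np.hypot(k[0],k[1]))),'yaw',np.degrees(yaw),(abs(r)<2).sum())
yaw=np.arctan2(k[1],k[0]); R=np.array([[np.cos(yaw),np.sin(yaw)],[-np.sin(yaw),np.cos(yaw)]])
Q=X[abs(r)<3]; q=Q[:,:2]@R.T
print('y',np.histogram(q[:,1],24)); print('x range',np.percentile(q[:,0],[1,50,99]),Q[:,2].min(),Q[:,2].max())
E
```

```text
[[ 566.3 -219.5    8. ]
 [ 625.  -299.4    8. ]
 [ 525.2 -371.3    8. ]
 [ 467.  -292.     8. ]]
-1.0000000000000004
[ 555.97689793 -288.20954138] -143.89679796221574 [[0.7, 1.2], [0.8, 0.3], [-0.4, -1.5], [-1.1, 0.0]]
1.0000000000000004
[ 555.97689793 -288.20954138] -143.89679796221574 [[0.7, 1.2], [0.8, 0.3], [-0.4, -1.5], [-1.1, 0.0]]
2274 slope 45.011890593028774 yaw -144.10242495300355 1915
y (array([242, 236, 239, 253,   0,   0,   0,   0,   0,   0,   0,   0,   0,
         0,   0,   0,   0,   0,   0,   0, 241, 249, 252, 249]), array([516.07889728, 519.63859669, 523.19829611, 526.75799553,
       530.31769495, 533.87739437, 537.43709378, 540.9967932 ,
       544.55649262, 548.11619204, 551.67589145, 555.23559087,
       558.79529029, 562.35498971, 565.91468913, 569.47438854,
       573.03408796, 576.59378738, 580.1534868 , 583.71318621,
       587.27288563, 590.83258505, 594.39228447, 597.95198388,
       601.5116833 ]))
x range [-315.18873859 -282.24556463 -255.57065761] 22.081972530989276 83.47763375813975
```

Request:
{"fn": "move_arm", "kwargs": {
  "rows": [
    {"tx":-3.2,"ty":0,"tz":1.7,"rx":0,"ry":0,"rz":0,"grip":60},
    {"tx":-3.2,"ty":0,"tz":1.7,"rx":0,"ry":0,"rz":0,"grip":60},
    {"tx":-3.2,"ty":0,"tz":1.7,"rx":0,"ry":0,"rz":0,"grip":60},
    {"tx":-3.2,"ty":0,"tz":1.7,"rx":0,"ry":0,"rz":0,"grip":60},
    {"tx":-3.2,"ty":0.8,"tz":1.7,"rx":0,"ry":0,"rz":0,"grip":60},
    {"tx":-3.2,"ty":1.5,"tz":1.7,"rx":0,"ry":0,"rz":0,"grip":60},
    {"tx":-3.2,"ty":1.5,"tz":1.7,"rx":0,"ry":0,"rz":0,"grip":60},
    {"tx":-3.2,"ty":1.5,"tz":1.7,"rx":0,"ry":0,"rz":0,"grip":60},
    {"tx":0,"ty":1.5,"tz":0,"rx":0.1,"ry":0,"rz":0,"grip":60},
    {"tx":0,"ty":0,"tz":0,"rx":0.1,"ry":0,"rz":0,"grip":60}
  ]
}}

```text
t: 1.92
eef_pos: [475.5, -43.1, 163.7]
tcp_rot: [-1.37, -0.0, -1.106]
ft_force: [-0.0, -0.2, -0.3]
opening: 0.601
```

Request:
{"fn": "move_arm", "kwargs": {
  "rows": [
    {"tx":0,"ty":0,"tz":0,"rx":0.1,"ry":0,"rz":0,"grip":60},
    {"tx":0,"ty":0,"tz":0,"rx":0.1,"ry":0,"rz":0,"grip":60},
    {"tx":0,"ty":0,"tz":0,"rx":0.1,"ry":0,"rz":0,"grip":60},
    {"tx":0,"ty":0,"tz":0,"rx":0.1,"ry":0,"rz":0,"grip":60},
    {"tx":0,"ty":0,"tz":0,"rx":0.1,"ry":0,"rz":0,"grip":60},
    {"tx":0,"ty":0,"tz":0,"rx":0,"ry":0,"rz":0,"grip":60}
  ]
}}

```text
t: 2.42
eef_pos: [473.9, -41.0, 163.9]
tcp_rot: [-1.038, 0.021, -1.099]
ft_force: [-0.8, -1.2, 0.1]
opening: 0.6
```

```bash
cat >> h.py <<'E'
def st():
    s=env.state(); print('t',round(s['t'],2),'q',s['joints'].round(3),'p',s['eef_pos'].round(1),'rot',s['tcp_rot'].round(3),'F',s['ft_force'].round(1),'op',round(s['opening'],3))
    open('log.txt','a').write(json.dumps([s['joints'].tolist(),s['eef_pos'].tolist(),s['tcp_rot'].tolist()])+'\n')
    return s['eef_pos'],Rn.from_euler('xyz',s['tcp_rot']).as_matrix()
E
python3 - <<'E'
from h import *
p,R=st(); snap('wrist','w2')
print('stand plane etc'); 
P,ok,im=cloud('w2')
print(R.round(3))
E
```

```text
t 2.42 q [-0.455  0.326  2.254  1.099  0.487 -0.325] p [473.9 -41.  163.9] rot [-1.038  0.021 -1.099] F [-0.8 -1.2  0.1] op 0.6
stand plane etc
[[ 0.455  0.444  0.772]
 [-0.89   0.247  0.382]
 [-0.021 -0.861  0.508]]
```

View pics/w2.png

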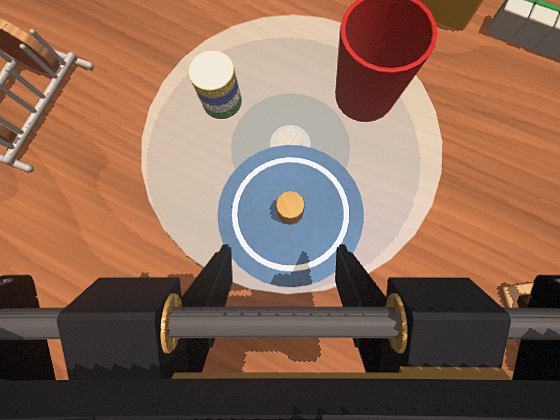

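```bash
cat > kin.py <<'E'
import numpy as np, json
from scipy.optimize import least_squares
from scipy.spatial.transform import Rotation as Rn
LIM=np.array([[-3.1,3.1],[-.84,2.19],[.05,2.79],[-1.13,4.28],[.06,2.93],[-2.69,2.69]])
def Rz(a): return Rn.from_euler('z',a).as_matrix()
def Ry(a): return Rn.from_euler('y',a).as_matrix()
def fk(q,g,s4=1,s6=1):
    d1,a1,L2,a3,L3,Lw,off=g
    R=Rz(q[0]); p=np.array([0,0,d1])+R@[a1,0,0]
    R=R@Ry(q[1]); p=p+R@[0,0,L2]
    R=R@Ry(q[2]); p=p+R@[a3,0,L3]
    R=R@Rz(s4*q[3])@Ry(q[4])@Rz(s6*q[5]); p=p+R@[0,0,Lw]
    # tool: y along flange z
    T=Rz(off)@np.array([[1,0,0],[0,0,1],[0,-1,0]]).T   # columns tool x,y,z in flange
    return p,R@T
E
python3 - <<'E'
from kin import *
D=[json.loads(l) for l in open('log.txt')]
for s4 in (1,-1):
  for s6 in (1,-1):
    def res(g):
        o=[]
        for q,p,e in D:
            pp,R=fk(q,g,s4,s6); o+=list((pp-np.array(p)))+list(300*(Rn.from_matrix(R).inv()*Rn.from_euler('xyz',e)).as_rotvec())
        return o
    for off in (0,1.57,3.14,-1.57):
        r=least_squares(res,[300,0,400,0,400,150,off]); print(s4,s6,off,r.cost.round(2),r.x.round(2))
print(fk(D[0][0],[300,0,400,0,400,150,0])[1])
E
```

```text
1 1 0 4340.19 [467.49 -50.5  556.69  87.32 508.42 410.84   3.14]
1 1 1.57 4340.19 [467.49 -50.5  556.69  87.32 508.42 410.84   3.14]
1 1 3.14 4340.19 [467.49 -50.5  556.69  87.32 508.42 410.84   3.14]
1 1 -1.57 4340.19 [467.49 -50.5  556.69  87.32 508.42 410.84  -3.14]
1 -1 0 50849.39 [467.49 -50.5  556.69  87.32 508.42 410.84   3.11]
1 -1 1.57 50849.39 [467.49 -50.5  556.69  87.32 508.42 410.84   3.11]
1 -1 3.14 50849.39 [467.49 -50.5  556.69  87.32 508.42 410.84   3.11]
1 -1 -1.57 50849.39 [467.49 -50.5  556.69  87.32 508.42 410.84  -3.18]
-1 1 0 163380.73 [-938.45  211.68  713.02 -142.26    2.64 -409.37   -2.48]
-1 1 1.57 538367.36 [-938.45  211.68  713.03 -142.26    2.63 -409.37    1.83]
-1 1 3.14 163380.73 [-938.45  211.68  713.03 -142.26    2.63 -409.37    3.81]
-1 1 -1.57 163380.73 [-938.45  211.68  713.02 -142.26    2.64 -409.37   -2.48]
-1 -1 0 98106.85 [-938.44  211.68  713.02 -142.26    2.64 -409.37   -2.5 ]
-1 -1 1.57 98106.85 [-938.44  211.68  713.02 -142.26    2.64 -409.37    3.79]
-1 -1 3.14 98106.85 [-938.45  211.68  713.03 -142.26    2.63 -409.37    3.79]
-1 -1 -1.57 98106.85 [-938.44  211.68  713.02 -142.26    2.64 -409.37   -2.5 ]
[[-4.44649846e-01 -2.97775627e-04 -8.95704430e-01]
 [ 8.95704123e-01  7.44516311e-04 -4.44649942e-01]
 [ 7.99272473e-04 -9.99999679e-01 -6.43302070e-05]]
```

Run:
```python
from kin import *
D=[json.loads(l) for l in open('log.txt')]
g=[467.49,-50.5,556.69,87.32,508.42,410.84,np.pi]
for q,p,e in D:
    pp,R=fk(q,g); print((pp-np.array(p)).round(1),(Rn.from_matrix(R).inv()*Rn.from_euler('xyz',e)).as_rotvec().round(3), np.round(q,3))
    print(Rn.from_euler('xyz',e).as_matrix().round(3).tolist(),R.round(3).tolist())
```

```text
[-61.4 -24.    2.1] [ 0. -0. -0.] [-1.216  0.491  1.559 -0.     1.092 -0.106]
[[0.445, -0.0, 0.896], [-0.896, 0.001, 0.445], [-0.001, -1.0, 0.0]] [[0.445, -0.0, 0.896], [-0.896, 0.001, 0.445], [-0.001, -1.0, 0.0]]
[-44.8 -48.2  -2.3] [-0. -0.  0.] [-7.290e-01  4.200e-01  1.684e+00  1.000e-03  1.038e+00  3.770e-01]
[[0.448, 0.001, 0.894], [-0.894, 0.001, 0.448], [-0.0, -1.0, 0.001]] [[0.448, 0.001, 0.894], [-0.894, 0.001, 0.448], [-0.0, -1.0, 0.001]]
[ 0.1 -0.1  0.2] [ 0. -0.  0.] [-0.455  0.326  2.254  1.099  0.487 -0.325]
[[0.455, 0.444, 0.772], [-0.89, 0.247, 0.382], [-0.021, -0.861, 0.508]] [[0.455, 0.444, 0.772], [-0.89, 0.247, 0.382], [-0.021, -0.861, 0.508]]
```

```bash
sed -i 's/d1,a1,L2,a3,L3,Lw,off=g/d1,a1,L2,a3,L3,Lw,b=g; off=np.pi/; s/R@\[a1,0,0\]/R@[a1,b,0]/' kin.py
cat >> kin.py <<'E'
def fit():
    D=[json.loads(l) for l in open('log.txt')]
    pr=np.array([300,0,450,0,400,200,66.])
    def res(g): return np.concatenate([fk(q,g)[0]-np.array(p) for q,p,e in D]+[(g-pr)*1e-3])
    r=least_squares(res,pr); return r.x,np.abs(r.fun[:-7]).max()
def ik(p,R,g,q0):
    p=np.array(p,float)
    def res(q):
        pp,RR=fk(q,g); return np.concatenate([(pp-p)/100,(Rn.from_matrix(RR.T@R)).as_rotvec()])
    best=None
    rng=np.random.default_rng(0)
    for i in range(12):
        s=np.clip(q0,LIM[:,0]+.01,LIM[:,1]-.01) if i==0 else rng.uniform(LIM[:,0],LIM[:,1])
        r=least_squares(res,s,bounds=(LIM[:,0],LIM[:,1]))
        c=(r.cost>1e-6, np.abs(r.x-q0).max())
        if best is None or c<best[0]: best=(c,r.x,r.cost)
    return best[1],best[2]
E
python3 -c "
from kin import *
print(fit())"
```

```text
(array([1.96871677e+02, 6.99731909e-02, 5.86654032e+02, 4.31373960e+01,
       4.11014399e+02, 2.52867129e+02, 6.58998428e+01]), np.float64(0.0031259793537401492))
```

```bash
cat > plan.py <<'E'
from kin import *
g,e=fit()
sy=np.radians(-144.); so=np.array([556,-288.2,0.])
sx=np.array([np.cos(sy),np.sin(sy),0]); syv=np.array([-np.sin(sy),np.cos(sy),0]); up=np.array([0,0,1.])
n=(-sx+up)/np.sqrt(2); us=(sx+up)/np.sqrt(2)
E
python3 - <<'E'
from plan import *
K=np.array([526.5,-17.5,102]); rest=so+[0,0,59]
q0=json.loads(open('log.txt').read().splitlines()[-1])[0]
def mk(y,x): x=x/np.linalg.norm(x); return np.c_[x,y,np.cross(x,y)]
def m(q): return np.minimum(q-LIM[:,0],LIM[:,1]-q).min().round(2)
print('dish')
for th in (0,10,20,30):
  for ph in (-60,-30,0,27,60,90):
    for s in (1,-1):
      a=np.radians(ph);t=np.radians(th); h=np.array([np.cos(a),np.sin(a),0])
      y=np.sin(t)*h-np.cos(t)*up; R=mk(y,s*np.cross(h,up))
      q,c=ik(K-12*y,R,g,q0); print(th,ph,s,q.round(2),'%.0e'%c,m(q)) if c<1e-6 else print(th,ph,s,'--')
print('stand')
for th in (0,10,20,30,45):
  for s in (1,-1):
      t=np.radians(45-th); y=np.sin(t)*sx-np.cos(t)*up; R=mk(y,-s*syv)
      q,c=ik(rest+18*n-12*y,R,g,q0); print(th,s,q.round(2),'%.0e'%c,m(q)); 
print('rim')
for rot in (-40,-20,0,20,40):
  for s in (1,-1):
    a=np.radians(rot); d=np.cos(a)*us+np.sin(a)*syv; y=-d
    q,c=ik(rest+45*d,mk(y,s*n),g,q0); print(rot,s,q.round(2),'%.0e'%c,m(q))
print('rack')
rx=np.array([np.cos(.108),np.sin(.108),0])
for s in (1,-1):
    q,c=ik([524.8,308.4,109],mk(-up,s*rx),g,q0); print(s,q.round(2),'%.0e'%c,m(q))
E
```

```text
dish
0 -60 1 [-0.16  0.51  1.92  0.    0.71  2.46] 2e-17 0.23
0 -60 -1 [-0.16  0.51  1.92  0.    0.71 -0.68] 4e-23 0.65
0 -30 1 [-0.16  0.51  1.92  0.    0.71  1.94] 2e-20 0.65
0 -30 -1 [-0.16  0.51  1.92  0.    0.71 -1.21] 1e-21 0.65
0 0 1 [-0.16  0.51  1.92  0.    0.71  1.41] 1e-19 0.65
0 0 -1 [-0.16  0.51  1.92 -0.    0.71 -1.73] 4e-21 0.65
0 27 1 [-0.16  0.51  1.92  0.    0.71  0.94] 6e-24 0.65
0 27 -1 [-0.16  0.51  1.92 -0.    0.71 -2.2 ] 2e-30 0.49
0 60 1 [-0.16  0.51  1.92  0.    0.71  0.36] 6e-24 0.65
0 60 -1 --
0 90 1 [-0.16  0.51  1.92  0.    0.71 -0.16] 3e-19 0.65
0 90 -1 --
10 -60 1 --
10 -60 -1 [-0.09  0.5   1.98 -0.26  0.58 -0.4 ] 1e-22 0.52
10 -30 1 [-0.12  0.48  2.02 -0.14  0.49  2.09] 5e-23 0.43
10 -30 -1 [-0.12  0.48  2.02 -0.14  0.49 -1.05] 8e-21 0.43
10 0 1 [-0.17  0.47  2.03  0.07  0.46  1.34] 3e-19 0.4
10 0 -1 [-0.17  0.47  2.03  0.07  0.46 -1.8 ] 4e-23 0.4
10 27 1 [-0.21  0.48  2.02  0.22  0.52  0.7 ] 3e-19 0.46
10 27 -1 [-0.21  0.48  2.02  0.22  0.52 -2.44] 8e-19 0.25
10 60 1 [-0.24  0.5   1.97  0.28  0.64  0.05] 4e-20 0.58
10 60 -1 --
10 90 1 [-0.24  0.52  1.
[... 1646 characters left out ...]
 [-0.56  0.67  1.67  0.    0.79  0.38] 7e-22 0.73
rim
-40 1 [-0.8   0.73  2.33  2.55  0.93  2.62] 3e-21 0.07
-40 -1 [-0.8   0.73  2.33  2.55  0.93 -0.52] 7e-20 0.46
-20 1 [-0.89  0.64  2.06  1.49  0.68 -2.69] 8e-03 0.0
-20 -1 [-0.91  0.67  2.13  1.75  0.72  0.13] 5e-20 0.66
0 1 [-0.94  0.71  1.88  1.09  0.92 -2.42] 4e-19 0.27
0 -1 [-0.94  0.71  1.88  1.09  0.92  0.72] 3e-19 0.86
20 1 [-0.92  0.82  1.61  0.78  1.27 -2.15] 5e-22 0.54
20 -1 [-0.92  0.82  1.61  0.78  1.27  0.99] 5e-19 1.18
40 1 [-0.87  0.97  1.34  0.63  1.65 -2.03] 8e-20 0.66
40 -1 [-0.87  0.97  1.34  0.63  1.65  1.11] 3e-21 1.22
rack
1 [0.42 0.61 1.72 0.   0.81 0.31] 5e-22 0.75
-1 [ 0.45  0.61  1.72 -0.09  0.8  -2.69] 3e-03 0.0
```

```bash
cat >> plan.py <<'E'
def mk(y,x): x=x/np.linalg.norm(x); y=y/np.linalg.norm(y); return np.c_[x,y,np.cross(x,y)]
def delta(p,R,pt,Rt):
    print('shift tool mm',(R.T@(np.array(pt)-p)).round(1),'rotvec tool',Rn.from_matrix(R.T@Rt).as_rotvec().round(4))
E
python3 - <<'E'
from h import *
import plan
P,ok,im=cloud('w2')
hsv=cv2.cvtColor(im,cv2.COLOR_BGR2HSV)
m=((hsv[...,0]>10)&(hsv[...,0]<30)&(hsv[...,1]>100)&(im[...,2]>150)).astype(np.uint8); m[:185]=0;m[230:]=0;m[:,:265]=0;m[:,320:]=0
v,u=np.nonzero(m); print(len(u),u.min(),u.max(),v.min(),v.max(),u.mean(),v.mean())
t=m.astype(bool)&(P[...,2]>107)&ok; X=P[t]; print('knobtop',X.mean(0),len(X),ray('w2',*(np.argwhere(t).mean(0)[::-1]),110))
b=(hsv[...,0]>95)&(hsv[...,0]<125)&(P[...,2]>80)&(P[...,2]<95)&ok; X=P[b]; 
c=cv2.minEnclosingCircle(X[:,:2].astype(np.float32)); print('lid',c,np.median(X[:,2]))
p,R=st()
Rt=plan.mk(-plan.up,plan.syv)
for z in (160,110): plan.delta(p,R,[526.5,-17.5,z],Rt)
E
```

```text
583 276 303 191 217 289.86277873070327 204.32933104631218
knobtop [524.56626456 -19.67548547 110.6912758 ] 581 [524.71586451 -19.60310678 110.        ]
lid ((525.209716796875, -19.570980072021484), 55.14070510864258) 89.20080577659252
t 2.47 q [-0.453  0.326  2.252  1.087  0.486 -0.311] p [474.  -41.1 164. ] rot [-1.042  0.022 -1.1  ] F [0.5 0.4 0. ] op 0.598
shift tool mm [ 2.8 32.4 47.7] rotvec tool [-0.5291 -0.16    0.0202]
shift tool mm [ 3.9 75.5 22.5] rotvec tool [-0.5291 -0.16    0.0202]
```

Request:
{"fn": "move_arm", "kwargs": {
  "rows": [
    {"tx":0,"ty":0,"tz":0,"rx":-0.066,"ry":-0.02,"rz":0.0025,"grip":60},
    {"tx":0,"ty":0,"tz":0,"rx":-0.066,"ry":-0.02,"rz":0.0025,"grip":60},
    {"tx":0,"ty":0,"tz":0,"rx":-0.066,"ry":-0.02,"rz":0.0025,"grip":60},
    {"tx":0,"ty":0,"tz":0,"rx":-0.066,"ry":-0.02,"rz":0.0025,"grip":60},
    {"tx":0,"ty":0,"tz":0,"rx":-0.066,"ry":-0.02,"rz":0.0025,"grip":60},
    {"tx":0,"ty":0,"tz":0,"rx":-0.066,"ry":-0.02,"rz":0.0025,"grip":60},
    {"tx":0,"ty":0,"tz":0,"rx":-0.066,"ry":-0.02,"rz":0.0025,"grip":60},
    {"tx":0,"ty":0,"tz":0,"rx":-0.066,"ry":-0.02,"rz":0.0025,"grip":60},
    {"tx":0,"ty":0,"tz":0,"rx":0,"ry":0,"rz":0,"grip":60}
  ]
}}

```text
t: 3.22
eef_pos: [476.4, -40.7, 164.9]
tcp_rot: [-1.568, -0.007, -0.941]
ft_force: [-0.6, -1.2, -0.1]
opening: 0.6
```

Run:
```python
from h import *
import plan
p,R=st()
snap('wrist','w3')
P,ok,im=cloud('w3')
hsv=cv2.cvtColor(im,cv2.COLOR_BGR2HSV)
t=((hsv[...,0]>10)&(hsv[...,0]<30)&(hsv[...,1]>100)&(im[...,2]>150))&(P[...,2]>107)&(P[...,2]<114)&ok&(abs(P[...,0]-525)<20)&(abs(P[...,1]+19)<20)
if t.sum(): print('knobtop',t.sum(),P[t].mean(0),ray('w3',*(np.argwhere(t).mean(0)[::-1]),110))
b=(hsv[...,0]>95)&(hsv[...,0]<125)&(P[...,2]>80)&(P[...,2]<95)&ok; X=P[b]; 
c=cv2.minEnclosingCircle(X[:,:2].astype(np.float32)); print('lid',c,np.median(X[:,2]))
Rt=plan.mk(-plan.up,plan.syv)
for z in (150,110): plan.delta(p,R,[525.2,-19,z],Rt)
```

```text
t 3.22 q [-0.222  0.377  1.992 -0.004  0.765  0.722] p [476.4 -40.7 164.9] rot [-1.568 -0.007 -0.941] F [-0.6 -1.2 -0.1] op 0.6
knobtop 761 [525.07663382 -19.23026798 110.64222689] [525.05302277 -19.2932541  110.        ]
lid ((524.8018798828125, -19.506921768188477), 55.06713104248047) 89.18477492119892
shift tool mm [11.1 15.1 52.2] rotvec tool [-0.0024  0.0014  0.0068]
shift tool mm [10.8 55.1 52.1] rotvec tool [-0.0024  0.0014  0.0068]
```

View pics/w3.png

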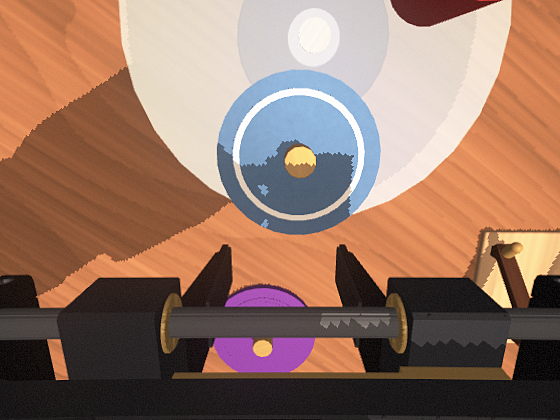

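Request:
{"fn": "move_arm", "kwargs": {
  "rows": [
    {"tx":0.4,"ty":0,"tz":1.7,"rx":0,"ry":0,"rz":0.007,"grip":60},
    {"tx":0.4,"ty":0,"tz":1.7,"rx":0,"ry":0,"rz":0,"grip":60},
    {"tx":0.3,"ty":0,"tz":1.7,"rx":0,"ry":0,"rz":0,"grip":60},
    {"tx":0,"ty":1.0,"tz":0.1,"rx":0,"ry":0,"rz":0,"grip":60},
    {"tx":0,"ty":1.0,"tz":0,"rx":0,"ry":0,"rz":0,"grip":60},
    {"tx":0,"ty":1.0,"tz":0,"rx":0,"ry":0,"rz":0,"grip":60},
    {"tx":0,"ty":1.0,"tz":0,"rx":0,"ry":0,"rz":0,"grip":60},
    {"tx":0,"ty":0,"tz":0,"rx":0,"ry":0,"rz":0,"grip":60}
  ]
}}

```text
t: 3.93
eef_pos: [521.7, -18.1, 122.4]
tcp_rot: [-1.566, 0.008, -0.942]
ft_force: [-0.2, -0.4, 0.0]
opening: 0.596
```

Run:
```python
from h import *
import plan
p,R=st()
Rt=plan.mk(-plan.up,plan.syv)
plan.delta(p,R,[525,-19.3,110],Rt)
```

```text
t 3.93 q [-0.166  0.497  1.925  0.013  0.723  0.766] p [521.7 -18.1 122.4] rot [-1.566  0.008 -0.942] F [-0.2 -0.4  0. ] op 0.596
shift tool mm [ 3.  12.4  1.9] rotvec tool [-0.0044  0.0008 -0.0081]
```

Request:
{"fn": "move_arm", "kwargs": {
  "rows": [
    {"tx":0.3,"ty":0.4,"tz":0.2,"rx":-0.004,"ry":0,"rz":-0.008,"grip":60},
    {"tx":0,"ty":0.8,"tz":0,"rx":0,"ry":0,"rz":0,"grip":60},
    {"tx":0,"ty":0,"tz":0,"rx":0,"ry":0,"rz":0,"grip":60},
    {"tx":0,"ty":0,"tz":0,"rx":0,"ry":0,"rz":0,"grip":60}
  ]
}}

```text
t: 4.27
eef_pos: [526.5, -19.0, 112.3]
tcp_rot: [-1.568, -0.002, -0.941]
ft_force: [1.1, 0.3, 0.4]
opening: 0.6
```

Run:
```python
from h import *
import plan
p,R=st()
Rt=plan.mk(-plan.up,plan.syv)
plan.delta(p,R,[525,-19.3,110],Rt)
```

```text
t 4.27 q [-1.620e-01  5.160e-01  1.924e+00  1.000e-03  6.980e-01  7.780e-01] p [526.5 -19.  112.3] rot [-1.568 -0.002 -0.941] F [1.1 0.3 0.4] op 0.6
shift tool mm [-0.6  2.3 -1.4] rotvec tool [-0.0025  0.0016  0.0017]
```

Request:
{"fn": "move_arm", "kwargs": {
  "rows": [
    {"tx":-0.06,"ty":0.2,"tz":-0.1,"rx":0,"ry":0,"rz":0,"grip":60},
    {"tx":0,"ty":0,"tz":0,"rx":0,"ry":0,"rz":0,"grip":40},
    {"tx":0,"ty":0,"tz":0,"rx":0,"ry":0,"rz":0,"grip":30},
    {"tx":0,"ty":0,"tz":0,"rx":0,"ry":0,"rz":0,"grip":15},
    {"tx":0,"ty":0,"tz":0,"rx":0,"ry":0,"rz":0,"grip":5},
    {"tx":0,"ty":0,"tz":0,"rx":0,"ry":0,"rz":0,"grip":5},
    {"tx":0,"ty":0,"tz":0,"rx":0,"ry":0,"rz":0,"grip":5},
    {"tx":0,"ty":0,"tz":0,"rx":0,"ry":0,"rz":0,"grip":5}
  ]
}}

```text
t: 4.93
eef_pos: [525.5, -19.1, 110.7]
tcp_rot: [-1.568, -0.002, -0.941]
ft_force: [-0.1, -0.2, 0.5]
opening: 0.206
```

Request:
{"fn": "move_arm", "kwargs": {
  "rows": [
    {"tx":0,"ty":-0.5,"tz":0,"rx":0,"ry":0,"rz":0,"grip":5},
    {"tx":0,"ty":-1,"tz":0,"rx":0,"ry":0,"rz":0,"grip":5},
    {"tx":0,"ty":-2,"tz":0,"rx":0,"ry":0,"rz":0,"grip":5},
    {"tx":0,"ty":-2,"tz":0,"rx":0,"ry":0,"rz":0,"grip":5},
    {"tx":0,"ty":-2,"tz":0,"rx":0,"ry":0,"rz":0,"grip":5},
    {"tx":0,"ty":-1.5,"tz":0,"rx":0,"ry":0,"rz":0,"grip":5},
    {"tx":0,"ty":0,"tz":0,"rx":0,"ry":0,"rz":0,"grip":5}
  ]
}}

```text
t: 5.52
eef_pos: [526.2, -19.2, 204.1]
tcp_rot: [-1.564, -0.006, -0.941]
ft_force: [0.0, -0.7, -0.5]
opening: 0.205
```

Run:
```python
from h import *
import plan
from plan import *
p,R=st()
snap('scene','s4')
P,ok,im=cloud('w1'); Z=P[...,2]
s=np.zeros(ok.shape,bool); s[25:185,205:355]=1
X=P[s&(Z>22)&(Z<85)&(im[...,2]<150)&(im[...,0]<80)]
d=(X-so)@n; d=d[abs(d-np.median(d))<3]; print('arm plane offset along n from origin',np.median(d), 'if rest at x0,z59:',59/np.sqrt(2)-4)
```

```text
t 5.52 q [-1.62e-01  3.84e-01  1.84e+00  1.00e-03  9.09e-01  7.78e-01] p [526.2 -19.2 204.1] rot [-1.564 -0.006 -0.941] F [ 0.  -0.7 -0.5] op 0.205
arm plane offset along n from origin 40.80297719230446 if rest at x0,z59: 37.7193000900063
```

View pics/s4.png

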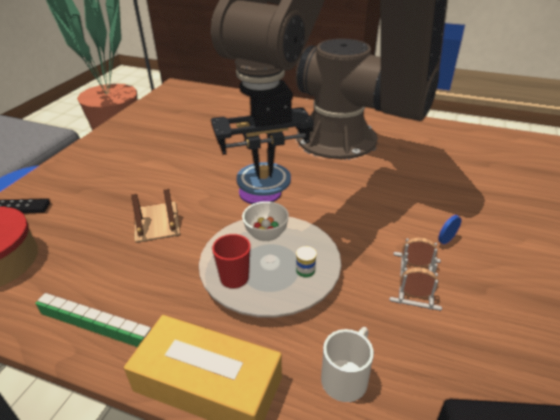

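Request:
{"fn": "move_arm", "kwargs": {
  "rows": [
    {"tx":2.9,"ty":0,"tz":-0.7,"rx":0,"ry":0,"rz":0,"grip":5},
    {"tx":2.9,"ty":0,"tz":-0.7,"rx":0,"ry":0,"rz":0,"grip":5},
    {"tx":2.9,"ty":0,"tz":-0.7,"rx":0,"ry":0,"rz":0,"grip":5},
    {"tx":2.9,"ty":0,"tz":-0.7,"rx":0,"ry":0,"rz":0,"grip":5},
    {"tx":2.9,"ty":0,"tz":-0.7,"rx":0,"ry":0,"rz":0,"grip":5},
    {"tx":2.9,"ty":0,"tz":-0.7,"rx":0,"ry":0,"rz":0,"grip":5},
    {"tx":2.9,"ty":0,"tz":-0.7,"rx":0,"ry":0,"rz":0,"grip":5},
    {"tx":2.9,"ty":0,"tz":-0.6,"rx":0,"ry":0,"rz":0,"grip":5},
    {"tx":0,"ty":0,"tz":0,"rx":-0.08,"ry":0,"rz":0,"grip":5},
    {"tx":0,"ty":0,"tz":0,"rx":-0.08,"ry":0,"rz":0,"grip":5}
  ]
}}

```text
t: 6.4
eef_pos: [616.7, -241.3, 199.6]
tcp_rot: [-1.732, -0.001, -0.945]
ft_force: [-0.4, 0.9, -1.7]
opening: 0.201
```

Request:
{"fn": "move_arm", "kwargs": {
  "rows": [
    {"tx":0,"ty":0,"tz":0,"rx":-0.08,"ry":0,"rz":0,"grip":5},
    {"tx":0,"ty":0,"tz":0,"rx":-0.08,"ry":0,"rz":0,"grip":5},
    {"tx":0,"ty":0,"tz":0,"rx":-0.08,"ry":0,"rz":0,"grip":5},
    {"tx":0,"ty":0,"tz":0,"rx":-0.08,"ry":0,"rz":0,"grip":5},
    {"tx":0,"ty":0,"tz":0,"rx":-0.08,"ry":0,"rz":0,"grip":5},
    {"tx":0,"ty":0,"tz":0,"rx":-0.08,"ry":0,"rz":0,"grip":5},
    {"tx":0,"ty":0,"tz":0,"rx":-0.08,"ry":0,"rz":0,"grip":5},
    {"tx":0,"ty":0,"tz":0,"rx":-0.06,"ry":0,"rz":0,"grip":5},
    {"tx":0,"ty":0,"tz":0,"rx":0,"ry":0,"rz":0,"grip":5},
    {"tx":0,"ty":0,"tz":0,"rx":0,"ry":0,"rz":0,"grip":5}
  ]
}}

```text
t: 7.23
eef_pos: [617.4, -238.5, 199.1]
tcp_rot: [-2.347, 0.0, -0.94]
ft_force: [-0.2, -1.0, -1.0]
opening: 0.199
```

```bash
cat >> plan.py <<'E'
rest=so-4.4*sx+[0,0,59.]
E
python3 - <<'E'
from h import *
import plan
from plan import *
p,R=st()
Rt=mk(-n,syv)
for h in (40,10,1): delta(p,R,rest+2*us+(h+26.2)*n,Rt)
P,ok,im=cloud('w1'); Z=P[...,2]
s=np.zeros(ok.shape,bool); s[25:185,205:355]=1
X=P[s&(Z>10)&(Z<95)&(im[...,2]<150)&(im[...,0]<80)]-so
d=X@n; X=X[abs(d-40.8)<2]; u=X@us; print('arm u range',np.percentile(u,[0.5,99.5]),'y',np.percentile(X@syv,[.5,99.5]))
X=P[s&(Z>8)&(Z<95)&(im[...,2]>150)&(im[...,0]<110)]-so; d=X@n; X=X[(d>46)]; print('pegs',len(X)); 
for sg in (1,-1):
    Y=X[X@syv*sg>0]; print((Y@us).min(),(Y@us).max(),np.mean(Y@syv),(Y@n).max())
print(fit()[1])
snap('scene','s5')
E
```

```text
t 7.23 q [-0.26   0.804  1.237 -0.578  1.641  0.802] p [ 617.4 -238.5  199.1] rot [-2.347  0.    -0.94 ] F [-0.2 -1.  -1. ] op 0.199
shift tool mm [ 4.  85.9 43.6] rotvec tool [-0.0088  0.0019  0.0017]
shift tool mm [  4.  115.9  43.4] rotvec tool [-0.0088  0.0019  0.0017]
shift tool mm [  3.9 124.9  43.3] rotvec tool [-0.0088  0.0019  0.0017]
arm u range [-14.62867222  76.71997603] y [-43.11936418  41.88887648]
pegs 279
-10.646325072354433 -2.9682400709356775 35.71968171000125 60.24036410746151
-11.49994630871267 -3.1919898611793687 -35.579711493433685 60.71457942864379
0.0003229272610667522
```

View pics/s5.png

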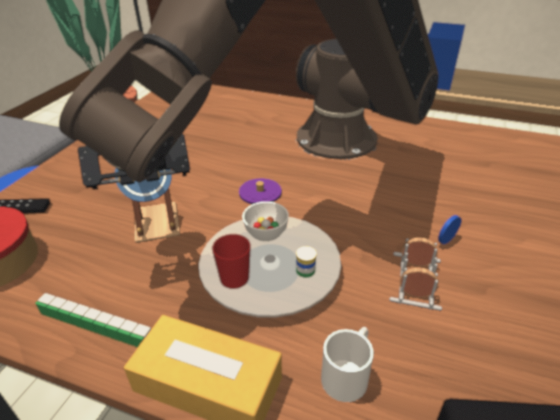

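Request:
{"fn": "move_arm", "kwargs": {
  "rows": [
    {"tx":0.1,"ty":1.2,"tz":0.7,"rx":-0.009,"ry":0.002,"rz":0.002,"grip":5},
    {"tx":0.1,"ty":1.5,"tz":0.7,"rx":0,"ry":0,"rz":0,"grip":5},
    {"tx":0.1,"ty":1.5,"tz":0.7,"rx":0,"ry":0,"rz":0,"grip":5},
    {"tx":0.1,"ty":1.5,"tz":0.7,"rx":0,"ry":0,"rz":0,"grip":5},
    {"tx":0,"ty":1.5,"tz":0.8,"rx":0,"ry":0,"rz":0,"grip":5},
    {"tx":0,"ty":1.4,"tz":0.7,"rx":0,"ry":0,"rz":0,"grip":5},
    {"tx":0,"ty":0,"tz":0,"rx":0,"ry":0,"rz":0,"grip":5},
    {"tx":0,"ty":0,"tz":0,"rx":0,"ry":0,"rz":0,"grip":5}
  ]
}}

```text
t: 7.95
eef_pos: [594.7, -260.7, 109.3]
tcp_rot: [-2.357, -0.001, -0.945]
ft_force: [0.6, 0.3, -1.4]
opening: 0.207
```

Run:
```python
from h import *
from plan import *
p,R=st()
Rt=mk(-n,syv)
for h in (40,10,1): delta(p,R,rest+2.5*us+(h+26.2)*n,Rt)
snap('scene','s6'); snap('wrist','w6'); 
im=cv2.imread('pics/s6.png')[130:270,60:260]; cv2.imwrite('pics/s6c.png',cv2.resize(im,None,fx=4,fy=4,interpolation=cv2.INTER_CUBIC))
```

```text
t 7.95 q [-0.295  0.879  1.342 -0.602  1.483  0.882] p [ 594.7 -260.7  109.3] rot [-2.357e+00 -1.000e-03 -9.450e-01] F [ 0.6  0.3 -1.4] op 0.207
shift tool mm [-0.5 -0.2  2.6] rotvec tool [ 0.0008 -0.0025 -0.0007]
shift tool mm [-0.5 29.8  2.6] rotvec tool [ 0.0008 -0.0025 -0.0007]
shift tool mm [-0.5 38.8  2.7] rotvec tool [ 0.0008 -0.0025 -0.0007]
```

View pics/s6c.png

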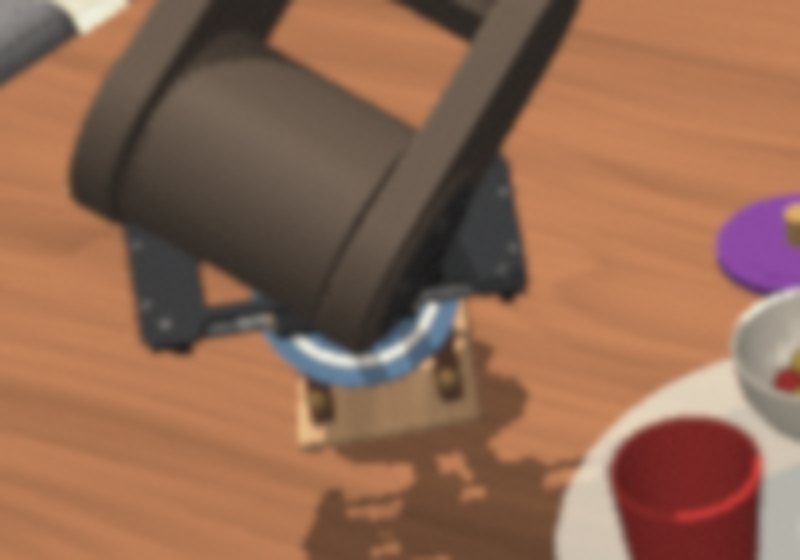

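View pics/w6.png

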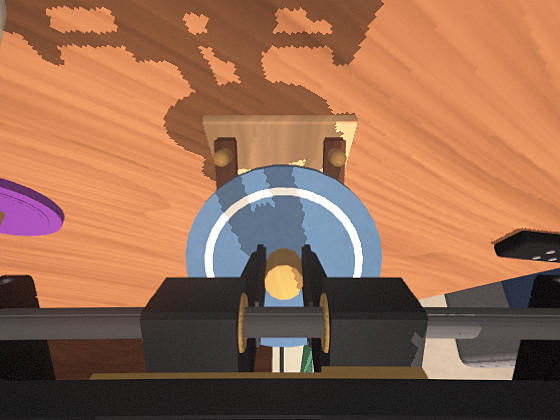

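Request:
{"fn": "move_arm", "kwargs": {
  "rows": [
    {"tx":-0.05,"ty":0.8,"tz":0.2,"rx":0,"ry":0,"rz":0,"grip":5},
    {"tx":0,"ty":0.8,"tz":0,"rx":0,"ry":0,"rz":0,"grip":5},
    {"tx":0,"ty":0.7,"tz":0,"rx":0,"ry":0,"rz":0,"grip":5},
    {"tx":0,"ty":0.7,"tz":0,"rx":0,"ry":0,"rz":0,"grip":5},
    {"tx":0,"ty":0.4,"tz":0,"rx":0,"ry":0,"rz":0,"grip":5},
    {"tx":0,"ty":0,"tz":0,"rx":0,"ry":0,"rz":0,"grip":5},
    {"tx":0,"ty":0,"tz":0,"rx":0,"ry":0,"rz":0,"grip":5}
  ]
}}

```text
t: 8.63
eef_pos: [576.6, -273.3, 84.2]
tcp_rot: [-2.357, -0.002, -0.944]
ft_force: [0.5, 0.1, -1.2]
opening: 0.203
```

Run:
```python
from h import *
from plan import *
p,R=st()
Rt=mk(-n,syv)
delta(p,R,rest+1*us+(0+26.2)*n,Rt)
snap('wrist','w7');
```

```text
t 8.63 q [-0.318  0.891  1.397 -0.62   1.417  0.907] p [ 576.6 -273.3   84.2] rot [-2.357e+00 -2.000e-03 -9.440e-01] F [ 0.5  0.1 -1.2] op 0.203
shift tool mm [-0.   6.5  2. ] rotvec tool [ 0.0009 -0.0025  0.0003]
```

View pics/w7.png

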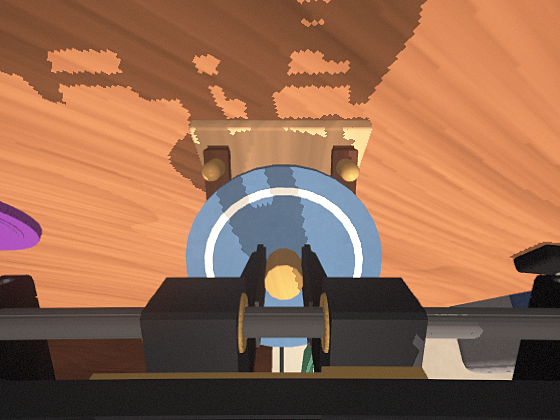

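Request:
{"fn": "move_arm", "kwargs": {
  "rows": [
    {"tx":0,"ty":0.25,"tz":0,"rx":0,"ry":0,"rz":0,"grip":5},
    {"tx":0,"ty":0.2,"tz":0,"rx":0,"ry":0,"rz":0,"grip":5},
    {"tx":0,"ty":0,"tz":0,"rx":0,"ry":0,"rz":0,"grip":5},
    {"tx":0,"ty":0,"tz":0,"rx":0,"ry":0,"rz":0,"grip":5}
  ]
}}

```text
t: 9.02
eef_pos: [574.1, -275.0, 81.1]
tcp_rot: [-2.357, -0.002, -0.944]
ft_force: [0.2, 0.4, -0.1]
opening: 0.204
```

Request:
{"fn": "move_arm", "kwargs": {
  "rows": [
    {"tx":0,"ty":0.1,"tz":0,"rx":0,"ry":0,"rz":0,"grip":5},
    {"tx":0,"ty":0.1,"tz":0,"rx":0,"ry":0,"rz":0,"grip":5},
    {"tx":0,"ty":0,"tz":0,"rx":0,"ry":0,"rz":0,"grip":5}
  ]
}}

```text
t: 9.27
eef_pos: [572.9, -275.9, 79.6]
tcp_rot: [-2.357, -0.002, -0.944]
ft_force: [0.4, 0.2, -1.4]
opening: 0.201
```

Run:
```python
from h import *
from plan import *
p,R=st()
Rt=mk(-n,syv)
delta(p,R,rest+0*us+(0+26.2)*n,Rt)
snap('wrist','w8');
```

```text
t 9.27 q [-0.323  0.893  1.408 -0.624  1.404  0.911] p [ 572.9 -275.9   79.6] rot [-2.357e+00 -2.000e-03 -9.440e-01] F [ 0.4  0.2 -1.4] op 0.201
shift tool mm [0.1 0.  2.9] rotvec tool [ 0.0008 -0.0023  0.0006]
```

View pics/w8.png

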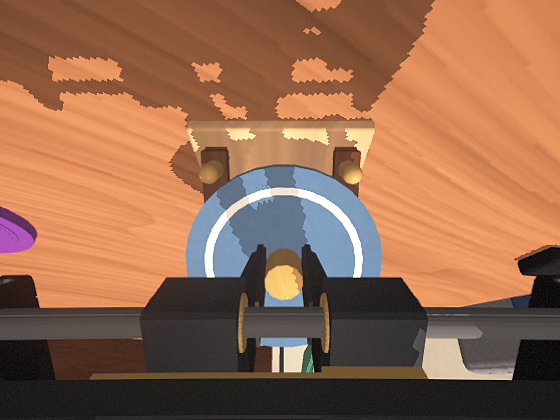

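Request:
{"fn": "move_arm", "kwargs": {
  "rows": [
    {"tx":0,"ty":0.1,"tz":0.1,"rx":0,"ry":0,"rz":0,"grip":5},
    {"tx":0,"ty":0,"tz":0,"rx":0,"ry":0,"rz":0,"grip":5},
    {"tx":0,"ty":0,"tz":0,"rx":0,"ry":0,"rz":0,"grip":5}
  ]
}}

```text
t: 9.57
eef_pos: [573.2, -275.8, 78.7]
tcp_rot: [-2.357, -0.003, -0.944]
ft_force: [1.1, 1.2, 3.2]
opening: 0.203
```

Request:
{"fn": "move_arm", "kwargs": {
  "rows": [
    {"tx":0,"ty":0.1,"tz":0,"rx":0,"ry":0,"rz":0,"grip":5},
    {"tx":0,"ty":0,"tz":0,"rx":0,"ry":0,"rz":0,"grip":5},
    {"tx":0,"ty":0,"tz":0,"rx":0,"ry":0,"rz":0,"grip":5}
  ]
}}

```text
t: 9.82
eef_pos: [573.1, -275.9, 78.7]
tcp_rot: [-2.356, -0.004, -0.943]
ft_force: [3.7, 5.0, 8.4]
opening: 0.203
```

Request:
{"fn": "move_arm", "kwargs": {
  "rows": [
    {"tx":0,"ty":-0.1,"tz":0,"rx":0,"ry":0,"rz":0,"grip":5},
    {"tx":0,"ty":0,"tz":0,"rx":0,"ry":0,"rz":0,"grip":26},
    {"tx":0,"ty":0,"tz":0,"rx":0,"ry":0,"rz":0,"grip":35},
    {"tx":0,"ty":0,"tz":0,"rx":0,"ry":0,"rz":0,"grip":45},
    {"tx":0,"ty":0,"tz":0,"rx":0,"ry":0,"rz":0,"grip":45},
    {"tx":0,"ty":0,"tz":0,"rx":0,"ry":0,"rz":0,"grip":45},
    {"tx":0,"ty":0,"tz":0,"rx":0,"ry":0,"rz":0,"grip":45}
  ]
}}

```text
t: 10.4
eef_pos: [572.9, -275.9, 78.2]
tcp_rot: [-2.357, -0.002, -0.944]
ft_force: [-0.3, 0.1, -1.0]
opening: 0.446
```

Run:
```python
from h import *
from plan import *
p,R=st()
snap('wrist','w9');
```

```text
t 10.4 q [-0.323  0.895  1.408 -0.624  1.403  0.912] p [ 572.9 -275.9   78.2] rot [-2.357e+00 -2.000e-03 -9.440e-01] F [-0.3  0.1 -1. ] op 0.446
```

View pics/w9.png

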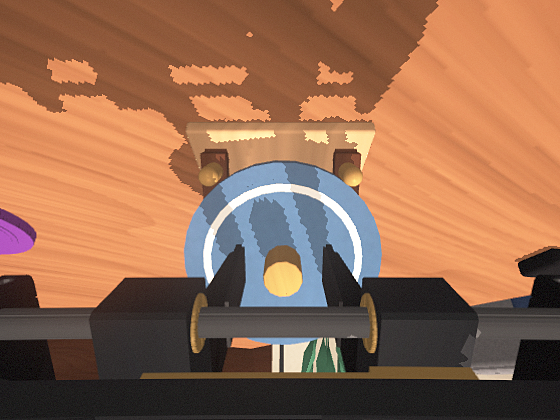

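Request:
{"fn": "move_arm", "kwargs": {
  "rows": [
    {"tx":0,"ty":-0.6,"tz":0,"rx":0,"ry":0,"rz":0,"grip":45},
    {"tx":0,"ty":-1.4,"tz":0,"rx":0,"ry":0,"rz":0,"grip":45},
    {"tx":0,"ty":-2,"tz":0,"rx":0,"ry":0,"rz":0,"grip":45},
    {"tx":0,"ty":-2,"tz":0,"rx":0,"ry":0,"rz":0,"grip":45},
    {"tx":0,"ty":-2,"tz":0,"rx":0,"ry":0,"rz":0,"grip":45},
    {"tx":0,"ty":-2,"tz":0,"rx":0,"ry":0,"rz":0,"grip":45},
    {"tx":0,"ty":0,"tz":0,"rx":0,"ry":0,"rz":0,"grip":45}
  ]
}}

```text
t: 11.03
eef_pos: [632.6, -232.8, 151.8]
tcp_rot: [-2.354, -0.006, -0.942]
ft_force: [0.1, -0.6, 0.6]
opening: 0.45
```

```bash
cat > lid.py <<'E'
from h import *
from plan import *
def lidfit(fn,zmax=115,zmin=12,x=(480,660),y=(-380,-200)):
    P,ok,im=cloud(fn); hsv=cv2.cvtColor(im,cv2.COLOR_BGR2HSV); Z=P[...,2]
    b=(hsv[...,0]>95)&(hsv[...,0]<125)&(hsv[...,1]>60)&ok&(Z>zmin)&(Z<zmax)&(P[...,0]>x[0])&(P[...,0]<x[1])&(P[...,1]>y[0])&(P[...,1]<y[1])
    X=P[b]; c=np.median(X,0); 
    for i in range(6):
        c=X.mean(0); nn=np.linalg.svd(X-c,full_matrices=False)[2][2]; r=(X-c)@nn; X=X[abs(r)<max(2.0,2.5*np.std(r))] 
    if nn[2]<0: nn=-nn
    a=np.cross([0,0,1.],nn); a/=np.linalg.norm(a); bb=np.cross(nn,a)
    q=np.c_[(X-c)@a,(X-c)@bb].astype(np.float32)
    (cx,cy),rad=cv2.minEnclosingCircle(q)
    ctr=c+cx*a+cy*bb
    print(fn,len(X),'top centre',ctr.round(1),'rad',round(rad,1),'n',nn.round(3),'tilt',np.arccos(nn[2]).round(3))
    C=ctr-4*nn
    return C,nn,b
E
python3 - <<'E'
from lid import *
p,R=st()
snap('wrist','w10'); snap('scene','s10')
for f in ('w10','s10'):
    C,nn,b=lidfit(f); print('center',C.round(1),'rest',rest.round(1),'diff n,us,sy',(C-rest)@n,(C-rest)@us,(C-rest)@syv)
E
```

```text
t 11.03 q [-0.246  0.872  1.222 -0.576  1.605  0.847] p [ 632.6 -232.8  151.8] rot [-2.354 -0.006 -0.942] F [ 0.1 -0.6  0.6] op 0.45
w10 9731 top centre [ 561.7 -284.4   63.2] rad 54.9 n [0.573 0.415 0.706] tilt 0.786
center [ 559.4 -286.1   60.4] rest [ 559.6 -285.6   59. ] diff n,us,sy 0.7015321990127055 1.231637547763535 0.288260278281142
s10 464 top centre [ 564.  -280.6   58. ] rad 51.3 n [0.578 0.423 0.698] tilt 0.798
center [ 561.7 -282.3   55.2] rest [ 559.6 -285.6   59. ] diff n,us,sy -0.09464827162497215 -5.328636404862926 -1.3884913278137925
```

View pics/w10.png

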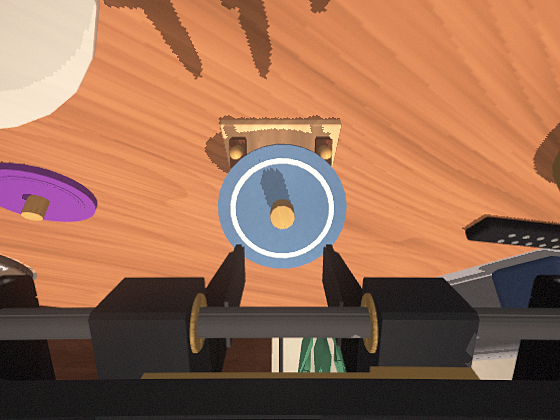

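```bash
cat > sim.py <<'E'
from plan import *
from scipy.spatial.transform import Slerp
def path(p0,R0,p1,R1,q,N):
    S=Slerp([0,1],Rn.from_matrix([R0,R1])); out=[]
    for i in range(1,N+1):
        t=i/N; qq,c=None,None
        def res(x):
            pp,RR=fk(x,g); return np.concatenate([(pp-(p0+(p1-p0)*t))/100,Rn.from_matrix(RR.T@S(t).as_matrix()).as_rotvec()])
        r=least_squares(res,np.clip(q,LIM[:,0]+1e-3,LIM[:,1]-1e-3),bounds=(LIM[:,0],LIM[:,1])); out.append((r.x,r.cost,np.abs(r.x-q).max())); q=r.x
    return out
E
python3 - <<'E'
from h import *
from sim import *
from plan import *
p,R=st(); q=np.array(env.state()['joints'])
C=np.array([559.4,-286.1,60.4])
for rot in (0,15):
    a=np.radians(rot); d=np.cos(a)*us+np.sin(a)*syv; Rr=mk(-d,-n)
    print('rot',rot,'rotvec',Rn.from_matrix(R.T@Rr).as_rotvec().round(3))
    p1=p+np.array([-20,0,110]); o=path(p,R,p1,R,q,4); qq=o[-1][0]
    p2=C+165*d+[0,0,60]; 
    o=path(p1,R,p2,Rr,qq,20)
    for i in range(1,20,3): print(o[i][0].round(2),'%.0e'%o[i][1],o[i][2].round(2))
    qq=o[-1][0]; print('p2',p2,qq.round(2)); o=path(p2,Rr,C+45*d,Rr,qq,6); 
    for x in o[::2]+[o[-1]]: print(x[0].round(2),'%.0e'%x[1],x[2].round(2))
E
```

```text
t 11.13 q [-0.248  0.874  1.228 -0.576  1.601  0.848] p [ 630.2 -234.   148.9] rot [-2.357 -0.003 -0.943] F [ 0.1  0.9 -1.1] op 0.449
rot 0 rotvec [1.207 1.209 1.212]
[-0.32  0.72  1.21 -0.45  1.71  0.84] 8e-30 0.07
[-0.44  0.67  1.25 -0.24  1.65  0.94] 7e-30 0.07
[-0.56  0.62  1.32 -0.04  1.57  1.02] 9e-31 0.07
[-0.69  0.57  1.42  0.17  1.46  1.07] 7e-30 0.07
[-0.82  0.53  1.53  0.38  1.35  1.07] 6e-30 0.07
[-0.96  0.5   1.66  0.61  1.25  1.03] 1e-29 0.08
[-1.08  0.48  1.8   0.86  1.17  0.95] 1e-29 0.09
p2 [ 465.00986854 -354.67844473  237.0726189 ] [-1.08  0.48  1.8   0.86  1.17  0.95]
[-1.05  0.52  1.82  0.89  1.12  0.92] 4e-29 0.05
[-1.    0.59  1.85  0.96  1.03  0.85] 5e-30 0.04
[-0.95  0.67  1.87  1.05  0.95  0.77] 8e-31 0.04
[-0.93  0.71  1.88  1.09  0.92  0.72] 1e-30 0.05
rot 15 rotvec [1.012 1.013 1.324]
[-0.33  0.73  1.19 -0.46  1.74  0.81] 3e-30 0.07
[-0.44  0.71  1.19 -0.26  1.74  0.9 ] 3e-30 0.07
[-0.56  0.69  1.21 -0.06  1.71  0.98] 2e-31 0.07
[-0.68  0.67  1.26  0.13  1.66  1.04] 7e-30 0.06
[-0.81  0.65  1.33  0.32  1.6   1.08] 3e-30 0.06
[-0.93  0.64  1.42  0.52  1.53  1.1 ] 3e-30 0.07
[-1.04  0.63  1.53  0.72  1.46  1.1 ] 3e-30 0.07
p2 [ 493.3275872  -386.89087688  233.09709581] [-1.04  0.63  1.53  0.72  1.46  1.1 ]
[-1.02  0.65  1.56  0.73  1.41  1.08] 1e-30 0.05
[-0.98  0.7   1.62  0.77  1.31  1.03] 2e-30 0.05
[-0.94  0.76  1.66  0.81  1.22  0.97] 7e-31 0.04
[-0.92  0.79  1.68  0.84  1.18  0.95] 4e-30 0.04
```

Run:
```python
from h import *
from sim import *
p,R=st(); q=np.array(env.state()['joints'])
C=np.array([559.4,-286.1,60.4]); Rr=mk(-us,-n)
p1=p+[0,0,90]; o=path(p,R,p1,R,q,4); qq=o[-1][0]; print(qq.round(2),o[-1][1]); print('up in tool',R.T@[0,0,90])
for pm in (p1,):
    o=path(pm,R,pm,Rr,qq,20)
    for i in range(1,20,3): print(o[i][0].round(2),'%.0e'%o[i][1],o[i][2].round(2))
    qq=o[-1][0]; o=path(pm,Rr,C+165*us+[0,0,40],Rr,qq,6)
    for x in o[::2]+[o[-1]]: print(x[0].round(2),'%.0e'%x[1],x[2].round(2))
```

```text
t 11.13 q [-0.248  0.874  1.228 -0.576  1.601  0.848] p [ 630.2 -234.   148.9] rot [-2.357 -0.003 -0.943] F [ 0.1  0.9 -1.1] op 0.449
[-0.25  0.79  1.16 -0.58  1.73  0.76] 5.33549618806964e-31
up in tool [  0.23090068 -63.61634664 -63.66244674]
[-0.3   0.78  1.13 -0.44  1.74  0.85] 8e-31 0.07
[-0.37  0.75  1.12 -0.22  1.71  0.99] 1e-30 0.07
[-0.45  0.71  1.17 -0.    1.63  1.13] 8e-31 0.07
[-0.53  0.66  1.27  0.21  1.49  1.22] 7e-30 0.07
[-0.61  0.61  1.4   0.43  1.33  1.28] 7e-31 0.07
[-0.67  0.56  1.55  0.68  1.15  1.27] 6e-30 0.09
[-0.72  0.52  1.72  0.98  0.98  1.18] 1e-29 0.11
[-0.78  0.51  1.75  0.97  1.    1.13] 5e-26 0.06
[-0.9   0.5   1.79  0.95  1.06  1.04] 3e-26 0.06
[-1.02  0.51  1.81  0.9   1.12  0.95] 6e-27 0.06
[-1.08  0.51  1.82  0.88  1.14  0.92] 4e-27 0.06
```

Request:
{"fn": "move_arm", "kwargs": {
  "rows": [
    {"tx":0,"ty":-2.1,"tz":-2.1,"rx":0,"ry":0,"rz":0,"grip":60},
    {"tx":0,"ty":-2.1,"tz":-2.1,"rx":0,"ry":0,"rz":0,"grip":60},
    {"tx":0,"ty":-2.1,"tz":-2.1,"rx":0,"ry":0,"rz":0,"grip":60},
    {"tx":0,"ty":0,"tz":0,"rx":0.0605,"ry":0.0605,"rz":0.0605,"grip":60},
    {"tx":0,"ty":0,"tz":0,"rx":0.0605,"ry":0.0605,"rz":0.0605,"grip":60},
    {"tx":0,"ty":0,"tz":0,"rx":0.0605,"ry":0.0605,"rz":0.0605,"grip":60},
    {"tx":0,"ty":0,"tz":0,"rx":0.0605,"ry":0.0605,"rz":0.0605,"grip":60},
    {"tx":0,"ty":0,"tz":0,"rx":0.0605,"ry":0.0605,"rz":0.0605,"grip":60},
    {"tx":0,"ty":0,"tz":0,"rx":0.0605,"ry":0.0605,"rz":0.0605,"grip":60},
    {"tx":0,"ty":0,"tz":0,"rx":0.0605,"ry":0.0605,"rz":0.0605,"grip":60}
  ]
}}

```text
t: 11.97
eef_pos: [629.4, -234.6, 236.9]
tcp_rot: [-1.955, 0.121, -1.533]
ft_force: [0.0, 0.5, 0.1]
opening: 0.598
```

Request:
{"fn": "move_arm", "kwargs": {
  "rows": [
    {"tx":0,"ty":0,"tz":0,"rx":0.0605,"ry":0.0605,"rz":0.0605,"grip":60},
    {"tx":0,"ty":0,"tz":0,"rx":0.0605,"ry":0.0605,"rz":0.0605,"grip":60},
    {"tx":0,"ty":0,"tz":0,"rx":0.0605,"ry":0.0605,"rz":0.0605,"grip":60},
    {"tx":0,"ty":0,"tz":0,"rx":0.0605,"ry":0.0605,"rz":0.0605,"grip":60},
    {"tx":0,"ty":0,"tz":0,"rx":0.0605,"ry":0.0605,"rz":0.0605,"grip":60},
    {"tx":0,"ty":0,"tz":0,"rx":0.0605,"ry":0.0605,"rz":0.0605,"grip":60},
    {"tx":0,"ty":0,"tz":0,"rx":0.0605,"ry":0.0605,"rz":0.0605,"grip":60},
    {"tx":0,"ty":0,"tz":0,"rx":0.0605,"ry":0.0605,"rz":0.0605,"grip":60},
    {"tx":0,"ty":0,"tz":0,"rx":0.0605,"ry":0.0605,"rz":0.0605,"grip":60},
    {"tx":0,"ty":0,"tz":0,"rx":0.0605,"ry":0.0605,"rz":0.0605,"grip":60}
  ]
}}

```text
t: 12.8
eef_pos: [629.0, -234.8, 237.0]
tcp_rot: [-1.598, 0.607, -2.283]
ft_force: [0.2, -0.1, -0.1]
opening: 0.604
```

Run:
```python
from h import *
from sim import *
p,R=st()
C=np.array([559.4,-286.1,60.4]); Rr=mk(-us,-n)
delta(p,R,C+165*us+[0,0,30],Rr)
```

```text
t 12.8 q [-0.676  0.557  1.559  0.68   1.137  1.268] p [ 629.  -234.8  237. ] rot [-1.598  0.607 -2.283] F [ 0.2 -0.1 -0.1] op 0.604
shift tool mm [179.6 -87.  -48.2] rotvec tool [0.175  0.1746 0.1802]
```

Finish the rotation, then compute the shift.

Request:
{"fn": "move_arm", "kwargs": {
  "rows": [
    {"tx":0,"ty":0,"tz":0,"rx":0.06,"ry":0.06,"rz":0.06,"grip":60},
    {"tx":0,"ty":0,"tz":0,"rx":0.06,"ry":0.06,"rz":0.06,"grip":60},
    {"tx":0,"ty":0,"tz":0,"rx":0.055,"ry":0.055,"rz":0.06,"grip":60},
    {"tx":0,"ty":0,"tz":0,"rx":0,"ry":0,"rz":0,"grip":60}
  ]
}}

```text
t: 13.13
eef_pos: [627.7, -234.0, 235.9]
tcp_rot: [-1.575, 0.784, -2.516]
ft_force: [-0.9, -0.4, -0.3]
opening: 0.598
```

Run:
```python
from h import *
from sim import *
p,R=st()
C=np.array([559.4,-286.1,60.4]); Rr=mk(-us,-n)
delta(p,R,C+145*us+[0,0,0],Rr)
```

```text
t 13.13 q [-0.724  0.523  1.722  0.984  0.977  1.175] p [ 627.7 -234.   235.9] rot [-1.575  0.784 -2.516] F [-0.9 -0.4 -0.3] op 0.598
shift tool mm [184.9 -81.4   2.1] rotvec tool [ 0.0026 -0.0019  0.001 ]
```

Request:
{"fn": "move_arm", "kwargs": {
  "rows": [
    {"tx":2.0,"ty":-2.0,"tz":0.2,"rx":0.003,"ry":-0.002,"rz":0,"grip":60},
    {"tx":2.3,"ty":-2.0,"tz":0,"rx":0,"ry":0,"rz":0,"grip":60},
    {"tx":2.3,"ty":-2.0,"tz":0,"rx":0,"ry":0,"rz":0,"grip":60},
    {"tx":2.4,"ty":-2.0,"tz":0,"rx":0,"ry":0,"rz":0,"grip":60},
    {"tx":2.4,"ty":-0.1,"tz":0,"rx":0,"ry":0,"rz":0,"grip":60},
    {"tx":2.4,"ty":0,"tz":0,"rx":0,"ry":0,"rz":0,"grip":60},
    {"tx":2.4,"ty":0,"tz":0,"rx":0,"ry":0,"rz":0,"grip":60},
    {"tx":2.3,"ty":0,"tz":0,"rx":0,"ry":0,"rz":0,"grip":60},
    {"tx":0,"ty":0,"tz":0,"rx":0,"ry":0,"rz":0,"grip":60},
    {"tx":0,"ty":0,"tz":0,"rx":0,"ry":0,"rz":0,"grip":60}
  ]
}}

```text
t: 13.97
eef_pos: [479.4, -347.9, 164.0]
tcp_rot: [-1.567, 0.783, -2.504]
ft_force: [0.1, 0.2, -0.4]
opening: 0.599
```

Run:
```python
from lid import *
p,R=st()
snap('wrist','w11'); snap('scene','s11')
C=np.array([559.4,-286.1,60.4]); Rr=mk(-us,-n)
delta(p,R,C+45*us+[0,0,0],Rr)
try: print(lidfit('w11')[0])
except Exception as e: print(e)
```

```text
t 13.97 q [-1.051  0.59   1.847  0.933  1.06   0.826] p [ 479.4 -347.9  164. ] rot [-1.567  0.783 -2.504] F [ 0.1  0.2 -0.4] op 0.599
shift tool mm [ 1.5 99.7 -2.7] rotvec tool [0.0025 0.0063 0.0024]
w11 1082 top centre [ 550.9 -297.8   72.7] rad 51.2 n [0.578 0.418 0.701] tilt 0.794
[ 548.57761947 -299.42690106   69.86668181]
```

View pics/w11.png

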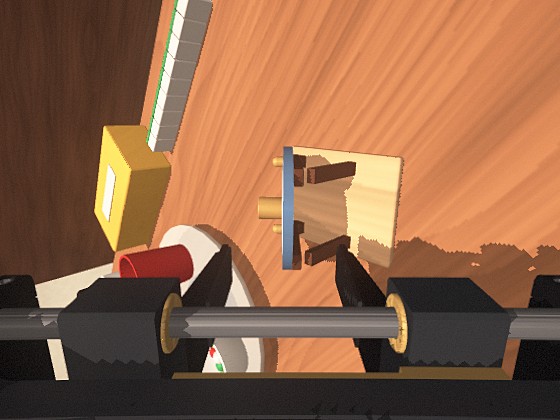

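View pics/s11.png

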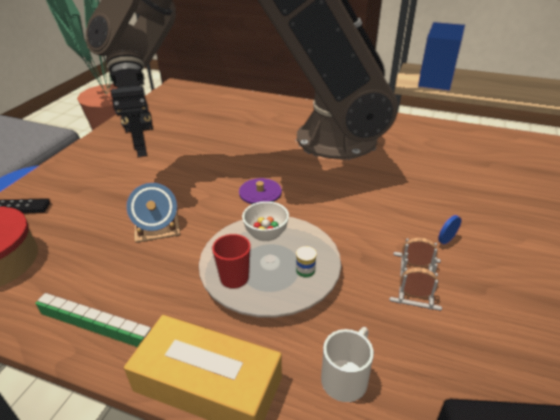

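Request:
{"fn": "move_arm", "kwargs": {
  "rows": [
    {"tx":0.1,"ty":1.5,"tz":-0.2,"rx":0.002,"ry":0.006,"rz":0.002,"grip":60},
    {"tx":0,"ty":2,"tz":0,"rx":0,"ry":0,"rz":0,"grip":60},
    {"tx":0,"ty":2,"tz":0,"rx":0,"ry":0,"rz":0,"grip":60},
    {"tx":0,"ty":1.5,"tz":0,"rx":0,"ry":0,"rz":0,"grip":60},
    {"tx":0,"ty":1.0,"tz":0,"rx":0,"ry":0,"rz":0,"grip":60},
    {"tx":0,"ty":0,"tz":0,"rx":0,"ry":0,"rz":0,"grip":60},
    {"tx":0,"ty":0,"tz":0,"rx":0,"ry":0,"rz":0,"grip":60}
  ]
}}

```text
t: 14.65
eef_pos: [524.4, -312.8, 107.8]
tcp_rot: [-1.567, 0.786, -2.509]
ft_force: [0.7, 0.3, 0.6]
opening: 0.599
```

Run:
```python
from lid import *
p,R=st()
snap('wrist','w12')
C=np.array([559.4,-286.1,60.4]); Rr=mk(-us,-n)
delta(p,R,C+45*us+[0,0,0],Rr)
```

```text
t 14.65 q [-0.95   0.681  1.875  1.062  0.945  0.747] p [ 524.4 -312.8  107.8] rot [-1.567  0.786 -2.509] F [0.7 0.3 0.6] op 0.599
shift tool mm [ 2.4 19.6 -1. ] rotvec tool [-0.0006  0.0031 -0.0006]
```

View pics/w12.png

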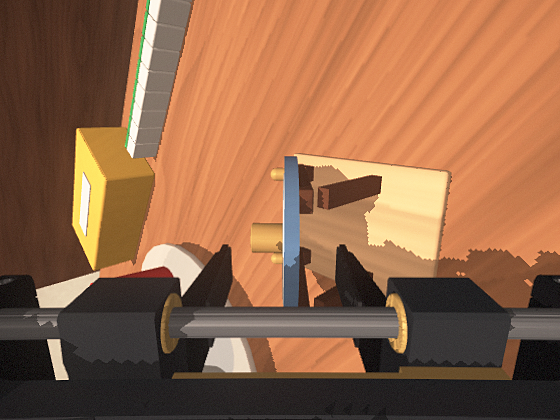

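Request:
{"fn": "move_arm", "kwargs": {
  "rows": [
    {"tx":0.2,"ty":0.8,"tz":-0.1,"rx":0,"ry":0.003,"rz":0,"grip":60},
    {"tx":0,"ty":0.8,"tz":0,"rx":0,"ry":0,"rz":0,"grip":60},
    {"tx":0,"ty":0.3,"tz":0,"rx":0,"ry":0,"rz":0,"grip":60},
    {"tx":0,"ty":0,"tz":0,"rx":0,"ry":0,"rz":0,"grip":60},
    {"tx":0,"ty":0,"tz":0,"rx":0,"ry":0,"rz":0,"grip":60}
  ]
}}

```text
t: 15.12
eef_pos: [533.2, -305.2, 92.5]
tcp_rot: [-1.571, 0.786, -2.515]
ft_force: [-0.0, 0.1, 0.8]
opening: 0.597
```

Run:
```python
from lid import *
p,R=st()
snap('wrist','w13'); snap('scene','s13')
C=np.array([559.4,-286.1,60.4]); Rr=mk(-us,-n)
delta(p,R,C+45*us+[0,0,0],Rr)
im=cv2.imread('pics/s13.png')[130:270,60:260]; cv2.imwrite('pics/s13c.png',cv2.resize(im,None,fx=4,fy=4,interpolation=cv2.INTER_CUBIC))
```

```text
t 15.12 q [-0.93   0.706  1.88   1.096  0.92   0.724] p [ 533.2 -305.2   92.5] rot [-1.571  0.786 -2.515] F [-0.   0.1  0.8] op 0.597
shift tool mm [-0.2  0.6 -0. ] rotvec tool [-0.0011 -0.0009 -0.0006]
```

View pics/w13.png

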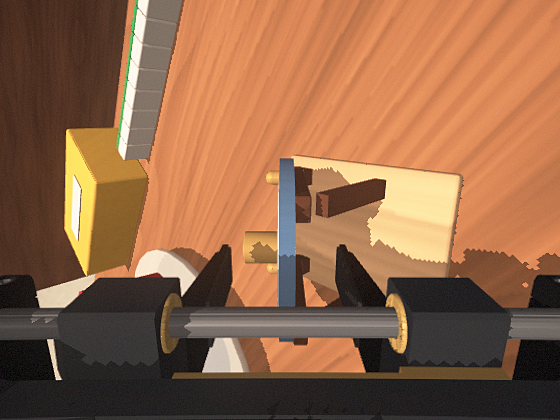

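View pics/s13c.png

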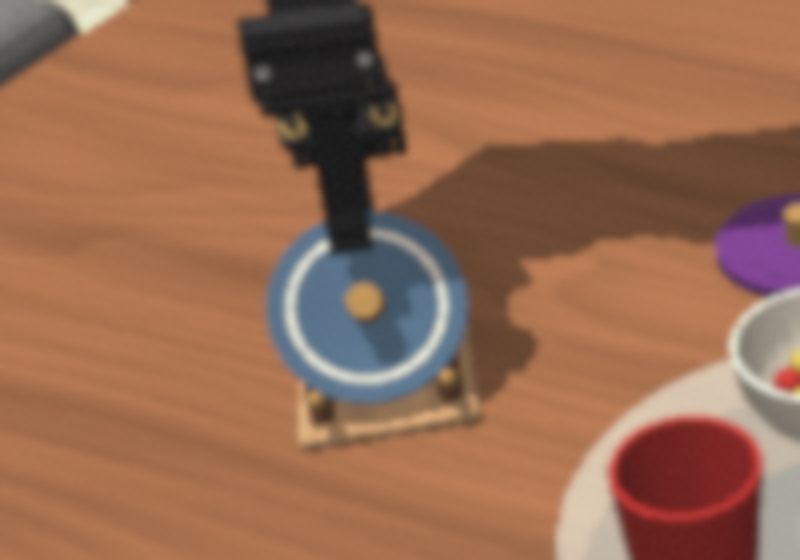

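Well placed. Close.

Request:
{"fn": "move_arm", "kwargs": {
  "rows": [
    {"tx":0,"ty":0,"tz":0,"rx":0,"ry":0,"rz":0,"grip":40},
    {"tx":0,"ty":0,"tz":0,"rx":0,"ry":0,"rz":0,"grip":25},
    {"tx":0,"ty":0,"tz":0,"rx":0,"ry":0,"rz":0,"grip":14},
    {"tx":0,"ty":0,"tz":0,"rx":0,"ry":0,"rz":0,"grip":0},
    {"tx":0,"ty":0,"tz":0,"rx":0,"ry":0,"rz":0,"grip":0},
    {"tx":0,"ty":0,"tz":0,"rx":0,"ry":0,"rz":0,"grip":0},
    {"tx":0,"ty":0,"tz":0,"rx":0,"ry":0,"rz":0,"grip":0}
  ]
}}

```text
t: 15.8
eef_pos: [533.2, -305.3, 92.7]
tcp_rot: [-1.57, 0.786, -2.514]
ft_force: [0.6, -0.1, 0.7]
opening: 0.166
```

Request:
{"fn": "move_arm", "kwargs": {
  "rows": [
    {"tx":0,"ty":0,"tz":0,"rx":0,"ry":0,"rz":0,"grip":0},
    {"tx":0,"ty":0,"tz":0,"rx":0,"ry":0,"rz":0,"grip":0},
    {"tx":0,"ty":0,"tz":0,"rx":0,"ry":0,"rz":0,"grip":0}
  ]
}}

```text
t: 16.05
eef_pos: [533.1, -305.2, 92.6]
tcp_rot: [-1.57, 0.786, -2.514]
ft_force: [-1.0, -0.6, -1.2]
opening: 0.082
```

Run:
```python
from lid import *
p,R=st()
snap('wrist','w14')
```

```text
t 16.05 q [-0.93   0.706  1.88   1.096  0.92   0.724] p [ 533.1 -305.2   92.6] rot [-1.57   0.786 -2.514] F [-1.  -0.6 -1.2] op 0.082
```

View pics/w14.png

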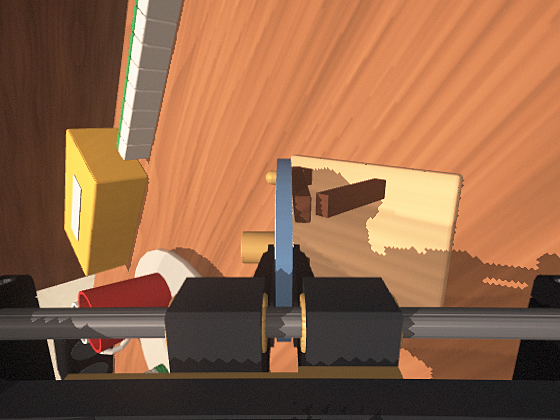

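Run:
```python
from h import *
from sim import *
p,R=st(); q=np.array(env.state()['joints'])
rx=np.array([np.cos(.108),np.sin(.108),0]); Rk=mk(-up,rx)
print('rotvec',Rn.from_matrix(R.T@Rk).as_rotvec().round(4))
p1=p+60*n; o=path(p,R,p1,R,q,3); print(o[-1][0].round(2),o[-1][1:])
p2=p1+[0,0,140]; print(p1,p2,'up140 in tool',(R.T@[0,0,140]).round(1)); o=path(p1,R,p2,R,o[-1][0],5); print(o[-1][0].round(2),o[-1][1:])
o=path(p2,R,p2,Rk,o[-1][0],16)
for x in o[::3]+[o[-1]]: print(x[0].round(2),'%.0e'%x[1],x[2].round(2))
p3=np.array([525,308,p2[2]]); o=path(p2,Rk,p3,Rk,o[-1][0],16)
for x in o[::4]+[o[-1]]: print(x[0].round(2),'%.0e'%x[1],x[2].round(2))
```

```text
t 16.1 q [-0.93   0.706  1.88   1.096  0.92   0.724] p [ 533.1 -305.2   92.6] rot [-1.57   0.786 -2.514] F [-1.9 -0.6 -0.2] op 0.081
rotvec [-1.0145 -2.4474 -0.2687]
[-0.85  0.64  1.84  1.08  0.93  0.86] (np.float64(1.831607580156978e-30), np.float64(0.045802308221957966))
[ 567.45431495 -280.2861316   135.02624961] [ 567.45431495 -280.2861316   275.02624961] up140 in tool [-99.  -99.    0.1]
[-0.85  0.45  1.73  0.91  1.1   1.16] (np.float64(2.513695681837201e-28), np.float64(0.05717098317590463))
[-0.85  0.47  1.69  0.86  1.16  1.05] 7e-31 0.11
[-0.81  0.51  1.56  0.68  1.31  0.73] 3e-21 0.11
[-0.76  0.54  1.46  0.5   1.41  0.4 ] 2e-30 0.11
[-0.69  0.54  1.4   0.32  1.42  0.05] 8e-31 0.12
[-0.62  0.51  1.42  0.14  1.35 -0.31] 2e-30 0.12
[-0.56  0.47  1.49 -0.    1.19 -0.67] 1e-30 0.12
[-0.56  0.47  1.49 -0.    1.19 -0.67] 1e-30 0.12
[-0.51  0.44  1.53  0.    1.17 -0.62] 5e-25 0.05
[-0.29  0.36  1.66  0.    1.12 -0.4 ] 9e-27 0.06
[-0.03  0.34  1.7  -0.    1.11 -0.14] 2e-27 0.07
[ 0.24  0.37  1.65 -0.    1.13  0.13] 3e-26 0.07
[0.42 0.43 1.55 0.   1.16 0.31] 3e-25 0.06
```

Request:
{"fn": "move_arm", "kwargs": {
  "rows": [
    {"tx":-0.5,"ty":0,"tz":0,"rx":0,"ry":0,"rz":0,"grip":0},
    {"tx":-1,"ty":0,"tz":0,"rx":0,"ry":0,"rz":0,"grip":0},
    {"tx":-1.5,"ty":0,"tz":0,"rx":0,"ry":0,"rz":0,"grip":0},
    {"tx":-1.5,"ty":0,"tz":0,"rx":0,"ry":0,"rz":0,"grip":0},
    {"tx":-1.5,"ty":0,"tz":0,"rx":0,"ry":0,"rz":0,"grip":0},
    {"tx":-2,"ty":-2,"tz":0,"rx":0,"ry":0,"rz":0,"grip":0},
    {"tx":-2,"ty":-2,"tz":0,"rx":0,"ry":0,"rz":0,"grip":0},
    {"tx":-2,"ty":-2,"tz":0,"rx":0,"ry":0,"rz":0,"grip":0},
    {"tx":-2,"ty":-2,"tz":0,"rx":0,"ry":0,"rz":0,"grip":0},
    {"tx":-2,"ty":-2,"tz":0,"rx":0,"ry":0,"rz":0,"grip":0}
  ]
}}

```text
t: 16.93
eef_pos: [567.6, -279.5, 278.7]
tcp_rot: [-1.57, 0.786, -2.514]
ft_force: [0.3, -0.3, -1.2]
opening: 0.084
```

Run:
```python
from h import *
from sim import *
p,R=st(); q=np.array(env.state()['joints'])
rx=np.array([np.cos(.108),np.sin(.108),0]); Rk=mk(-up,rx)
print('rotvec',Rn.from_matrix(R.T@Rk).as_rotvec().round(4))
snap('wrist','w15'); snap('scene','s15')
```

```text
t 16.93 q [-0.853  0.447  1.727  0.912  1.1    1.168] p [ 567.6 -279.5  278.7] rot [-1.57   0.786 -2.514] F [ 0.3 -0.3 -1.2] op 0.084
rotvec [-1.0145 -2.4468 -0.2685]
```

View pics/s15.png

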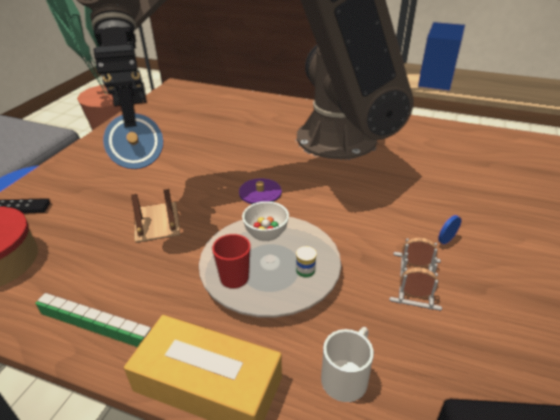

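Request:
{"fn": "move_arm", "kwargs": {
  "rows": [
    {"tx":0,"ty":0,"tz":0,"rx":-0.0423,"ry":-0.102,"rz":-0.0112,"grip":0},
    {"tx":0,"ty":0,"tz":0,"rx":-0.0423,"ry":-0.102,"rz":-0.0112,"grip":0},
    {"tx":0,"ty":0,"tz":0,"rx":-0.0423,"ry":-0.102,"rz":-0.0112,"grip":0},
    {"tx":0,"ty":0,"tz":0,"rx":-0.0423,"ry":-0.102,"rz":-0.0112,"grip":0},
    {"tx":0,"ty":0,"tz":0,"rx":-0.0423,"ry":-0.102,"rz":-0.0112,"grip":0},
    {"tx":0,"ty":0,"tz":0,"rx":-0.0423,"ry":-0.102,"rz":-0.0112,"grip":0},
    {"tx":0,"ty":0,"tz":0,"rx":-0.0423,"ry":-0.102,"rz":-0.0112,"grip":0},
    {"tx":0,"ty":0,"tz":0,"rx":-0.0423,"ry":-0.102,"rz":-0.0112,"grip":0},
    {"tx":0,"ty":0,"tz":0,"rx":-0.0423,"ry":-0.102,"rz":-0.0112,"grip":0},
    {"tx":0,"ty":0,"tz":0,"rx":-0.0423,"ry":-0.102,"rz":-0.0112,"grip":0}
  ]
}}

```text
t: 17.87
eef_pos: [567.6, -279.9, 276.1]
tcp_rot: [-1.241, 0.46, -1.278]
ft_force: [0.7, 0.3, -2.6]
opening: 0.083
```

Request:
{"fn": "move_arm", "kwargs": {
  "rows": [
    {"tx":0,"ty":0,"tz":0,"rx":-0.0423,"ry":-0.102,"rz":-0.0112,"grip":0},
    {"tx":0,"ty":0,"tz":0,"rx":-0.0423,"ry":-0.102,"rz":-0.0112,"grip":0},
    {"tx":0,"ty":0,"tz":0,"rx":-0.0423,"ry":-0.102,"rz":-0.0112,"grip":0},
    {"tx":0,"ty":0,"tz":0,"rx":-0.0423,"ry":-0.102,"rz":-0.0112,"grip":0},
    {"tx":0,"ty":0,"tz":0,"rx":-0.0423,"ry":-0.102,"rz":-0.0112,"grip":0},
    {"tx":0,"ty":0,"tz":0,"rx":-0.0423,"ry":-0.102,"rz":-0.0112,"grip":0},
    {"tx":0,"ty":0,"tz":0,"rx":-0.0423,"ry":-0.102,"rz":-0.0112,"grip":0},
    {"tx":0,"ty":0,"tz":0,"rx":-0.0423,"ry":-0.102,"rz":-0.0112,"grip":0},
    {"tx":0,"ty":0,"tz":0,"rx":-0.0423,"ry":-0.102,"rz":-0.0112,"grip":0},
    {"tx":0,"ty":0,"tz":0,"rx":-0.0423,"ry":-0.102,"rz":-0.0112,"grip":0}
  ]
}}

```text
t: 18.7
eef_pos: [567.7, -279.6, 276.1]
tcp_rot: [-1.416, 0.077, -0.289]
ft_force: [0.1, 0.1, -1.8]
opening: 0.085
```

Request:
{"fn": "move_arm", "kwargs": {
  "rows": [
    {"tx":0,"ty":0,"tz":0,"rx":-0.0423,"ry":-0.102,"rz":-0.0112,"grip":0},
    {"tx":0,"ty":0,"tz":0,"rx":-0.0423,"ry":-0.102,"rz":-0.0112,"grip":0},
    {"tx":0,"ty":0,"tz":0,"rx":-0.0423,"ry":-0.102,"rz":-0.0112,"grip":0},
    {"tx":0,"ty":0,"tz":0,"rx":-0.0423,"ry":-0.102,"rz":-0.0112,"grip":0},
    {"tx":0,"ty":0,"tz":0,"rx":0,"ry":0,"rz":0,"grip":0}
  ]
}}

```text
t: 19.12
eef_pos: [567.4, -278.8, 276.4]
tcp_rot: [-1.572, -0.0, 0.115]
ft_force: [-0.5, 0.7, -1.8]
opening: 0.086
```

Run:
```python
from h import *
from sim import *
p,R=st(); q=np.array(env.state()['joints'])
rx=np.array([np.cos(.108),np.sin(.108),0]); Rk=mk(-up,rx)
delta(p,R,[490,200,290],Rk)
```

```text
t 19.12 q [-5.610e-01  4.640e-01  1.486e+00 -1.000e-03  1.191e+00 -6.750e-01] p [ 567.4 -278.8  276.4] rot [-1.572 -0.     0.115] F [-0.5  0.7 -1.8] op 0.086
shift tool mm [-22.1 -14.2 484.5] rotvec tool [0.0014 0.0067 0.0001]
```

Request:
{"fn": "move_arm", "kwargs": {
  "rows": [
    {"tx":0,"ty":0,"tz":2,"rx":0,"ry":0.007,"rz":0,"grip":0},
    {"tx":0,"ty":0,"tz":3.5,"rx":0,"ry":0,"rz":0,"grip":0},
    {"tx":0,"ty":0,"tz":3.8,"rx":0,"ry":0,"rz":0,"grip":0},
    {"tx":0,"ty":0,"tz":3.8,"rx":0,"ry":0,"rz":0,"grip":0},
    {"tx":0,"ty":0,"tz":3.8,"rx":0,"ry":0,"rz":0,"grip":0},
    {"tx":0,"ty":0,"tz":3.8,"rx":0,"ry":0,"rz":0,"grip":0},
    {"tx":0,"ty":0,"tz":3.8,"rx":0,"ry":0,"rz":0,"grip":0},
    {"tx":0,"ty":0,"tz":3.8,"rx":0,"ry":0,"rz":0,"grip":0},
    {"tx":0,"ty":0,"tz":3.8,"rx":0,"ry":0,"rz":0,"grip":0},
    {"tx":0,"ty":0,"tz":3.8,"rx":0,"ry":0,"rz":0,"grip":0}
  ]
}}

```text
t: 19.95
eef_pos: [530.2, 78.8, 276.3]
tcp_rot: [-1.57, 0.001, 0.098]
ft_force: [0.9, 0.1, -1.8]
opening: 0.083
```

Request:
{"fn": "move_arm", "kwargs": {
  "rows": [
    {"tx":0.4,"ty":0,"tz":3.8,"rx":0,"ry":0,"rz":0,"grip":0},
    {"tx":0.4,"ty":0,"tz":3.0,"rx":0,"ry":0,"rz":0,"grip":0},
    {"tx":0.4,"ty":0,"tz":2.0,"rx":0,"ry":0,"rz":0,"grip":0},
    {"tx":0,"ty":0,"tz":1.0,"rx":0,"ry":0,"rz":0,"grip":0},
    {"tx":0,"ty":0,"tz":0,"rx":0,"ry":0,"rz":0,"grip":0},
    {"tx":0,"ty":0,"tz":0,"rx":0,"ry":0,"rz":0,"grip":0}
  ]
}}

```text
t: 20.45
eef_pos: [532.6, 175.2, 276.1]
tcp_rot: [-1.571, 0.001, 0.101]
ft_force: [-0.0, -0.6, -1.6]
opening: 0.084
```

Run:
```python
from h import *
from sim import *
p,R=st()
rx=np.array([np.cos(.108),np.sin(.108),0]); Rk=mk(-up,rx)
delta(p,R,[525,308.5,290],Rk)
snap('wrist','w20')
```

```text
t 20.45 q [ 0.2    0.358  1.662 -0.     1.123  0.099] p [532.6 175.2 276.1] rot [-1.571e+00  1.000e-03  1.010e-01] F [-0.  -0.6 -1.6] op 0.084
shift tool mm [  5.8 -14.  133.3] rotvec tool [ 0.0003 -0.0072 -0.0012]
```

View pics/w20.png

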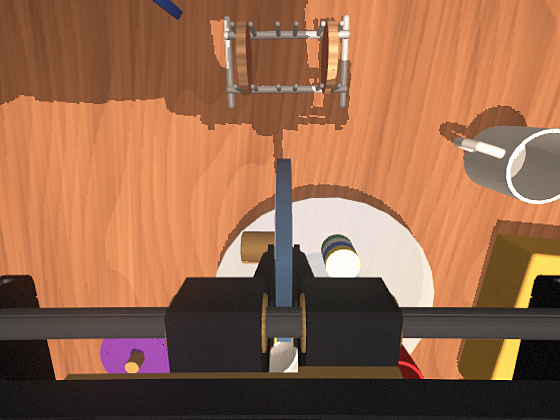

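Request:
{"fn": "move_arm", "kwargs": {
  "rows": [
    {"tx":0.1,"ty":1,"tz":1.5,"rx":0,"ry":-0.007,"rz":0,"grip":0},
    {"tx":0.1,"ty":1.5,"tz":1.5,"rx":0,"ry":0,"rz":0,"grip":0},
    {"tx":0.1,"ty":1.5,"tz":1.5,"rx":0,"ry":0,"rz":0,"grip":0},
    {"tx":0,"ty":1,"tz":1,"rx":0,"ry":0,"rz":0,"grip":0},
    {"tx":0,"ty":0,"tz":0,"rx":0,"ry":0,"rz":0,"grip":0},
    {"tx":0,"ty":0,"tz":0,"rx":0,"ry":0,"rz":0,"grip":0}
  ]
}}

```text
t: 21.0
eef_pos: [530.0, 229.8, 226.2]
tcp_rot: [-1.572, 0.001, 0.108]
ft_force: [0.6, -0.5, -0.2]
opening: 0.079
```

Run:
```python
from h import *
from sim import *
p,R=st()
snap('wrist','w21')
im=cv2.imread('pics/w21.png')[30:190,200:380]; cv2.imwrite('pics/w21c.png',cv2.resize(im,None,fx=4,fy=3.7,interpolation=cv2.INTER_CUBIC))
```

```text
t 21.0 q [ 2.950e-01  4.320e-01  1.686e+00 -1.000e-03  1.025e+00  1.870e-01] p [530.  229.8 226.2] rot [-1.572e+00  1.000e-03  1.080e-01] F [ 0.6 -0.5 -0.2] op 0.079
```

View pics/w21.png

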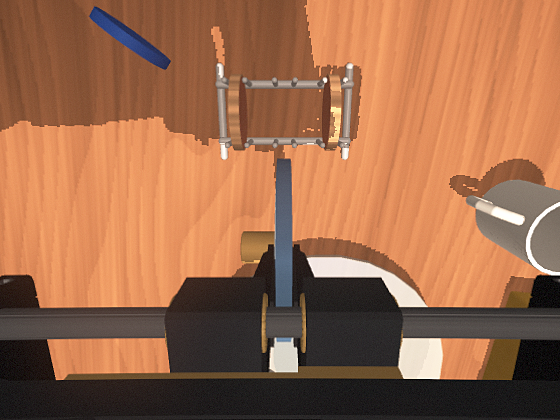

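View pics/w21c.png

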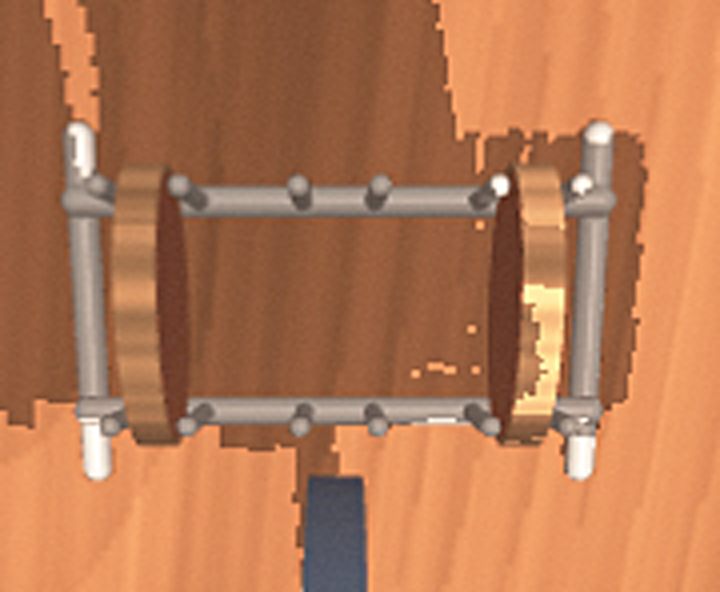

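Run:
```python
from h import *
from sim import *
p=np.array([530.,229.8,226.2])
pts=[(274.25,80),(295,80),(275.5,145.4),(294.25,145.4)]
T=np.array([ray('w21',u,v,61.5) for u,v in pts]); print(T.round(1))
print('mid',T.mean(0), 'spacing',np.linalg.norm(T[1]-T[0]),np.linalg.norm(T[3]-T[2]))
m1=(T[0]+T[1])/2; m2=(T[2]+T[3])/2; d=m1-m2; print('slot dir yaw',np.degrees(np.arctan2(-d[0],d[1])),'len',np.linalg.norm(d))
P,ok,im=cloud('w21'); hsv=cv2.cvtColor(im,cv2.COLOR_BGR2HSV)
Z=P[...,2]
s=ok&(Z>60)&(abs(P[...,0]-525)<80)&(abs(P[...,1]-308)<60)&(np.arange(420)[:,None]<165)
X=P[s]; rxv=np.array([np.cos(.108),np.sin(.108),0]); 
for sg in (1,-1):
    Y=X[((X-[525,308.4,0])@rxv)*sg>25]; Y=Y[Y[:,2]>66]; print('coaster',len(Y),Y.mean(0),np.percentile((Y-[525,308.4,0])@rxv,[2,50,98]))
b=(hsv[...,0]>95)&(hsv[...,0]<130)&(hsv[...,1]>50)&ok&(Z>90)&(Z<230); b[:,:265]=0;b[:,305:]=0; b[:155]=0; b[265:]=0
X=P[b]; print('lid edge',len(X),X.min(0),X.max(0)); 
t=(X-p)@rxv; print('rel to TCP along rx',np.percentile(t,[1,5,50,95,99]))
nrm=np.linalg.svd(X-X.mean(0),full_matrices=False)
# slope vs z and along y
k,*_=np.linalg.lstsq(np.c_[X[:,2]-170,(X-p)@np.array([-np.sin(.108),np.cos(.108),0]),np.ones(len(X))],t,rcond=None); print(k)
```

```text
[[511.8 334.3  61.5]
 [529.8 336.2  61.5]
 [518.5 278.6  61.5]
 [535.7 280.5  61.5]]
mid [523.93174544 307.39534243  61.5       ] spacing 18.103268802670833 17.29261442429714
slot dir yaw 6.511598325874732 len 56.086903074541446
coaster 605 [566.62051872 312.83225945  71.8323648 ] [37.66730972 41.82186752 46.51254102]
coaster 618 [480.26745959 303.56696591  71.8336115 ] [-49.71842757 -44.89806011 -40.69379635]
lid edge 619 [521.77906643 251.30081935 184.44677401] [532.29971124 283.4851538  229.9997865 ]
rel to TCP along rx [-2.53668861 -2.36727825  1.00441743  4.50401456  4.79001716]
[ 0.01649461 -0.01232881  0.58446181]
```

Request:
{"fn": "move_arm", "kwargs": {
  "rows": [
    {"tx":0.1,"ty":0,"tz":1.5,"rx":0,"ry":-0.005,"rz":0,"grip":0},
    {"tx":0.1,"ty":0,"tz":2,"rx":0,"ry":0,"rz":0,"grip":0},
    {"tx":0,"ty":0,"tz":2,"rx":0,"ry":0,"rz":0,"grip":0},
    {"tx":0,"ty":0,"tz":1.5,"rx":0,"ry":0,"rz":0,"grip":0},
    {"tx":0,"ty":0.5,"tz":0.8,"rx":0,"ry":0,"rz":0,"grip":0},
    {"tx":0,"ty":1,"tz":0,"rx":0,"ry":0,"rz":0,"grip":0},
    {"tx":0,"ty":1,"tz":0,"rx":0,"ry":0,"rz":0,"grip":0},
    {"tx":0,"ty":1,"tz":0,"rx":0,"ry":0,"rz":0,"grip":0},
    {"tx":0,"ty":0,"tz":0,"rx":0,"ry":0,"rz":0,"grip":0},
    {"tx":0,"ty":0,"tz":0,"rx":0,"ry":0,"rz":0,"grip":0}
  ]
}}

```text
t: 21.88
eef_pos: [523.2, 307.4, 190.4]
tcp_rot: [-1.572, 0.002, 0.113]
ft_force: [-0.0, -0.7, -1.4]
opening: 0.082
```

Run:
```python
from h import *
from sim import *
p,R=st()
rx=np.array([np.cos(.1125),np.sin(.1125),0]); Rk=mk(-up,rx)
delta(p,R,[523.4,307.6,180],Rk)
snap('wrist','w22'); snap('scene','s22')
im=cv2.imread('pics/w22.png')[150:290,200:380]; cv2.imwrite('pics/w22c.png',cv2.resize(im,None,fx=4,fy=4,interpolation=cv2.INTER_CUBIC))
im=cv2.imread('pics/s22.png')[160:320,340:500]; cv2.imwrite('pics/s22c.png',cv2.resize(im,None,fx=4,fy=3.7,interpolation=cv2.INTER_CUBIC))
```

```text
t 21.88 q [ 4.230e-01  5.110e-01  1.653e+00 -1.000e-03  9.800e-01  3.100e-01] p [523.2 307.4 190.4] rot [-1.572  0.002  0.113] F [-0.  -0.7 -1.4] op 0.082
shift tool mm [ 0.3 10.4  0.2] rotvec tool [ 0.0011  0.0004 -0.0017]
```

View pics/w22c.png

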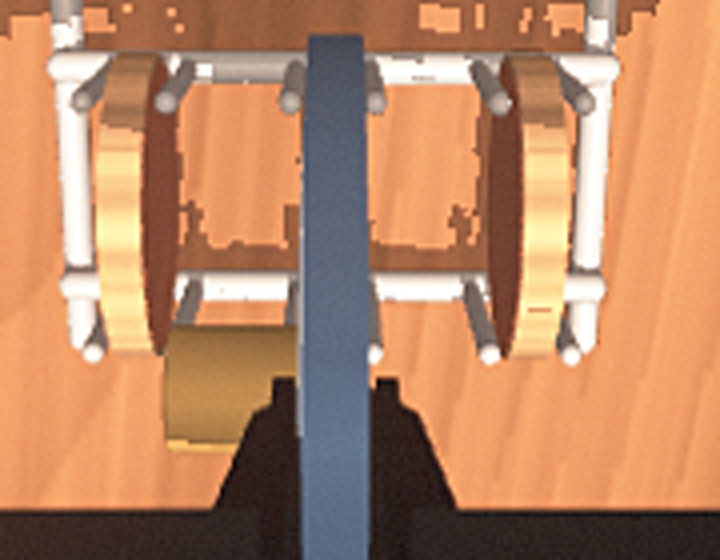

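View pics/s22c.png

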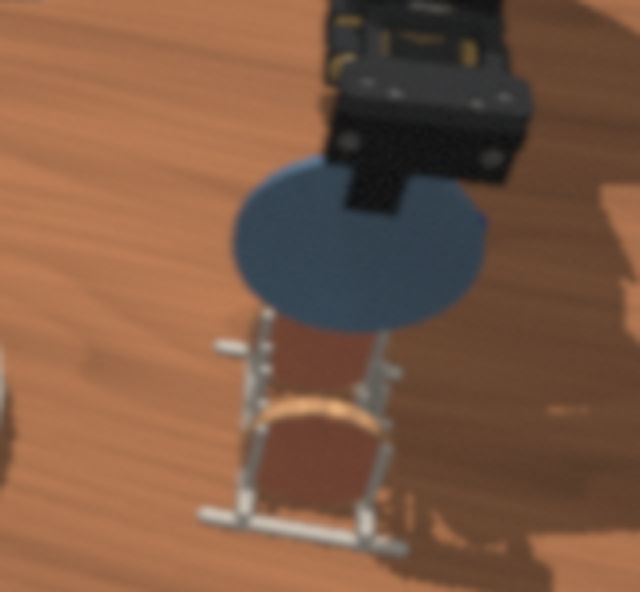

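Request:
{"fn": "move_arm", "kwargs": {
  "rows": [
    {"tx":-0.04,"ty":0.8,"tz":0,"rx":0,"ry":0,"rz":0,"grip":0},
    {"tx":0,"ty":1,"tz":0,"rx":0,"ry":0,"rz":0,"grip":0},
    {"tx":0,"ty":1,"tz":0,"rx":0,"ry":0,"rz":0,"grip":0},
    {"tx":0,"ty":0.7,"tz":0,"rx":0,"ry":0,"rz":0,"grip":0},
    {"tx":0,"ty":0,"tz":0,"rx":0,"ry":0,"rz":0,"grip":0},
    {"tx":0,"ty":0,"tz":0,"rx":0,"ry":0,"rz":0,"grip":0}
  ]
}}

```text
t: 22.48
eef_pos: [522.7, 308.1, 155.6]
tcp_rot: [-1.572, 0.001, 0.114]
ft_force: [0.4, 0.4, -1.4]
opening: 0.087
```

Run:
```python
from h import *
from sim import *
p,R=st()
rx=np.array([np.cos(.1125),np.sin(.1125),0]); Rk=mk(-up,rx)
delta(p,R,[523,307.6,109.5],Rk)
snap('wrist','w23')
im=cv2.imread('pics/w23.png')[150:290,200:380]; cv2.imwrite('pics/w23c.png',cv2.resize(im,None,fx=4,fy=4,interpolation=cv2.INTER_CUBIC))
```

```text
t 22.48 q [ 4.240e-01  5.510e-01  1.687e+00 -1.000e-03  9.050e-01  3.110e-01] p [522.7 308.1 155.6] rot [-1.572e+00  1.000e-03  1.140e-01] F [ 0.4  0.4 -1.4] op 0.087
shift tool mm [ 0.3 46.1 -0.4] rotvec tool [ 0.0008  0.0012 -0.0012]
```

View pics/w23c.png

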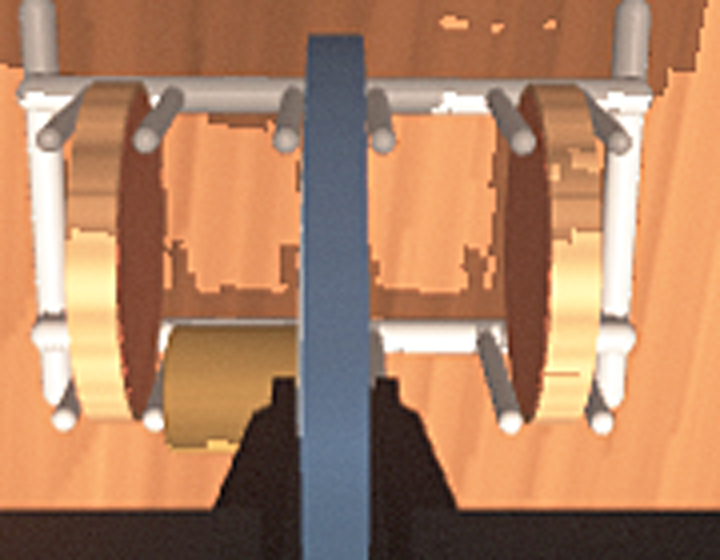

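Request:
{"fn": "move_arm", "kwargs": {
  "rows": [
    {"tx":0,"ty":0.8,"tz":0,"rx":0,"ry":0,"rz":0,"grip":0},
    {"tx":0,"ty":0.8,"tz":0,"rx":0,"ry":0,"rz":0,"grip":0},
    {"tx":0,"ty":0.8,"tz":0,"rx":0,"ry":0,"rz":0,"grip":0},
    {"tx":0,"ty":0.6,"tz":0,"rx":0,"ry":0,"rz":0,"grip":0},
    {"tx":0,"ty":0.4,"tz":0,"rx":0,"ry":0,"rz":0,"grip":0},
    {"tx":0,"ty":0,"tz":0,"rx":0,"ry":0,"rz":0,"grip":0},
    {"tx":0,"ty":0,"tz":0,"rx":0,"ry":0,"rz":0,"grip":0}
  ]
}}

```text
t: 23.12
eef_pos: [522.8, 308.1, 122.1]
tcp_rot: [-1.571, 0.0, 0.114]
ft_force: [0.4, 0.0, -0.8]
opening: 0.082
```

Request:
{"fn": "move_arm", "kwargs": {
  "rows": [
    {"tx":0,"ty":0.4,"tz":0,"rx":0,"ry":0,"rz":0,"grip":0},
    {"tx":0,"ty":0.2,"tz":0,"rx":0,"ry":0,"rz":0,"grip":0},
    {"tx":0,"ty":0,"tz":0,"rx":0,"ry":0,"rz":0,"grip":0},
    {"tx":0,"ty":0,"tz":0,"rx":0,"ry":0,"rz":0,"grip":0}
  ]
}}

```text
t: 23.45
eef_pos: [522.8, 308.1, 116.3]
tcp_rot: [-1.571, 0.0, 0.114]
ft_force: [1.2, -0.4, -0.2]
opening: 0.081
```

Request:
{"fn": "move_arm", "kwargs": {
  "rows": [
    {"tx":0,"ty":0.2,"tz":0,"rx":0,"ry":0,"rz":0,"grip":0},
    {"tx":0,"ty":0.2,"tz":0,"rx":0,"ry":0,"rz":0,"grip":0},
    {"tx":0,"ty":0,"tz":0,"rx":0,"ry":0,"rz":0,"grip":0},
    {"tx":0,"ty":0,"tz":0,"rx":0,"ry":0,"rz":0,"grip":0}
  ]
}}

```text
t: 23.78
eef_pos: [522.8, 308.0, 112.2]
tcp_rot: [-1.571, 0.0, 0.114]
ft_force: [-0.2, 0.8, -1.1]
opening: 0.083
```

Request:
{"fn": "move_arm", "kwargs": {
  "rows": [
    {"tx":0,"ty":0.15,"tz":0,"rx":0,"ry":0,"rz":0,"grip":0},
    {"tx":0,"ty":0,"tz":0,"rx":0,"ry":0,"rz":0,"grip":0},
    {"tx":0,"ty":0,"tz":0,"rx":0,"ry":0,"rz":0,"grip":0}
  ]
}}

```text
t: 24.03
eef_pos: [522.8, 308.1, 110.7]
tcp_rot: [-1.571, 0.0, 0.114]
ft_force: [-0.6, -1.0, -1.8]
opening: 0.084
```

Request:
{"fn": "move_arm", "kwargs": {
  "rows": [
    {"tx":0,"ty":0.1,"tz":0,"rx":0,"ry":0,"rz":0,"grip":0},
    {"tx":0,"ty":0,"tz":0,"rx":0,"ry":0,"rz":0,"grip":0},
    {"tx":0,"ty":0,"tz":0,"rx":0,"ry":0,"rz":0,"grip":0}
  ]
}}

```text
t: 24.28
eef_pos: [522.9, 308.2, 110.1]
tcp_rot: [-1.571, -0.0, 0.114]
ft_force: [0.1, -0.6, 1.6]
opening: 0.078
```

Request:
{"fn": "move_arm", "kwargs": {
  "rows": [
    {"tx":0,"ty":0.1,"tz":0,"rx":0,"ry":0,"rz":0,"grip":0},
    {"tx":0,"ty":0,"tz":0,"rx":0,"ry":0,"rz":0,"grip":0},
    {"tx":0,"ty":0,"tz":0,"rx":0,"ry":0,"rz":0,"grip":0}
  ]
}}

```text
t: 24.53
eef_pos: [523.1, 308.3, 109.8]
tcp_rot: [-1.571, -0.001, 0.114]
ft_force: [-2.4, -0.3, 10.4]
opening: 0.081
```

Run:
```python
from h import *
p,R=st()
snap('wrist','w24')
im=cv2.imread('pics/w24.png')[150:290,200:380]; cv2.imwrite('pics/w24c.png',cv2.resize(im,None,fx=4,fy=4,interpolation=cv2.INTER_CUBIC))
```

```text
t 24.53 q [ 0.424  0.61   1.724 -0.     0.807  0.311] p [523.1 308.3 109.8] rot [-1.571e+00 -1.000e-03  1.140e-01] F [-2.4 -0.3 10.4] op 0.081
```

View pics/w24c.png

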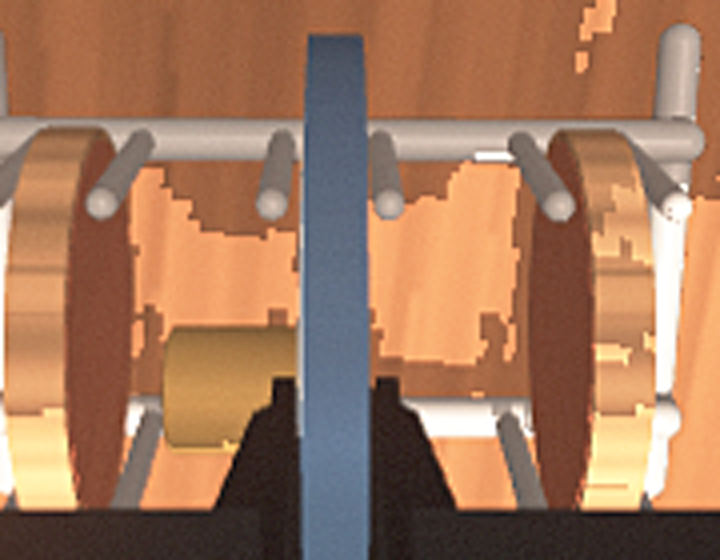

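Request:
{"fn": "move_arm", "kwargs": {
  "rows": [
    {"tx":0,"ty":-0.08,"tz":0,"rx":0,"ry":0,"rz":0,"grip":0},
    {"tx":0,"ty":0,"tz":0,"rx":0,"ry":0,"rz":0,"grip":0},
    {"tx":0,"ty":0,"tz":0,"rx":0,"ry":0,"rz":0,"grip":10},
    {"tx":0,"ty":0,"tz":0,"rx":0,"ry":0,"rz":0,"grip":13},
    {"tx":0,"ty":0,"tz":0,"rx":0,"ry":0,"rz":0,"grip":18},
    {"tx":0,"ty":0,"tz":0,"rx":0,"ry":0,"rz":0,"grip":24},
    {"tx":0,"ty":0,"tz":0,"rx":0,"ry":0,"rz":0,"grip":30},
    {"tx":0,"ty":0,"tz":0,"rx":0,"ry":0,"rz":0,"grip":30}
  ]
}}

```text
t: 25.25
eef_pos: [522.8, 308.1, 109.5]
tcp_rot: [-1.571, 0.0, 0.114]
ft_force: [0.4, 0.0, 0.1]
opening: 0.288
```

Run:
```python
from h import *
p,R=st()
snap('wrist','w25')
im=cv2.imread('pics/w25.png')[150:290,200:380]; cv2.imwrite('pics/w25c.png',cv2.resize(im,None,fx=4,fy=4,interpolation=cv2.INTER_CUBIC))
```

```text
t 25.25 q [ 4.240e-01  6.100e-01  1.724e+00 -1.000e-03  8.080e-01  3.110e-01] p [522.8 308.1 109.5] rot [-1.571  0.     0.114] F [0.4 0.  0.1] op 0.288
```

View pics/w25c.png

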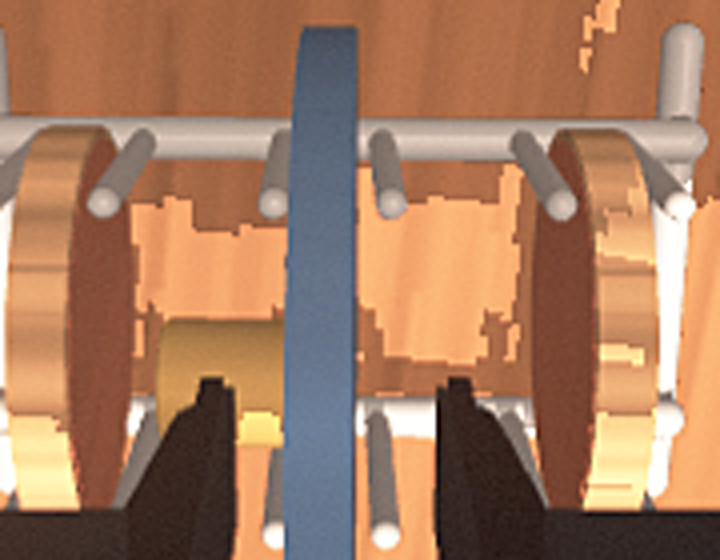

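Request:
{"fn": "move_arm", "kwargs": {
  "rows": [
    {"tx":-0.2,"ty":0,"tz":0,"rx":0,"ry":0,"rz":0,"grip":30},
    {"tx":0,"ty":-0.5,"tz":0,"rx":0,"ry":0,"rz":0,"grip":30},
    {"tx":0,"ty":-1,"tz":0,"rx":0,"ry":0,"rz":0,"grip":30},
    {"tx":0,"ty":-1.5,"tz":0,"rx":0,"ry":0,"rz":0,"grip":30},
    {"tx":0,"ty":-2,"tz":0,"rx":0,"ry":0,"rz":0,"grip":30},
    {"tx":0,"ty":-3,"tz":0,"rx":0,"ry":0,"rz":0,"grip":30},
    {"tx":0,"ty":-3,"tz":0,"rx":0,"ry":0,"rz":0,"grip":30},
    {"tx":0,"ty":-3,"tz":-2,"rx":0,"ry":0,"rz":0,"grip":30},
    {"tx":0,"ty":0,"tz":-3,"rx":0,"ry":0,"rz":0,"grip":30},
    {"tx":0,"ty":0,"tz":0,"rx":0,"ry":0,"rz":0,"grip":30}
  ]
}}

```text
t: 26.13
eef_pos: [527.2, 255.5, 252.5]
tcp_rot: [-1.571, -0.004, 0.112]
ft_force: [0.3, -0.9, -0.6]
opening: 0.3
```

Run:
```python
from lid import *
p,R=st()
snap('wrist','w26'); snap('scene','s26'); snap('top','t26')
for f in ('scene','top'):
    fn={'scene':'s26','top':'t26'}[f]
    P,ok,im=cloud(fn); Z=P[...,2]; hsv=cv2.cvtColor(im,cv2.COLOR_BGR2HSV)
    def sel(x0,x1,y0,y1,z0,z1): return ok&(P[...,0]>x0)&(P[...,0]<x1)&(P[...,1]>y0)&(P[...,1]<y1)&(Z>z0)&(Z<z1)
    X=P[sel(460,590,250,370,85,130)]; print(fn,'lid',len(X),X.min(0) if len(X) else '',X.max(0) if len(X) else '', X.mean(0) if len(X) else '')
    for a,b in ((450,505),(545,600)):
        Y=P[sel(a,b,255,365,64,80)&(hsv[...,0]<25)]; print('  coaster',len(Y),Y.mean(0) if len(Y) else '')
    X=P[sel(560,680,40,140,70,95)]; print(' chips',X.mean(0))
    X=P[sel(620,780,-90,40,112,128)]; print(' cuprim',(X.min(0)+X.max(0))/2)
    X=P[sel(460,590,-80,50,74,90)]; print(' dishrim',len(X),(X.min(0)+X.max(0))/2)
    s=sel(480,580,250,370,20,125)&(hsv[...,0]>95)&(hsv[...,0]<130)&(hsv[...,1]>60); X=P[s]
    if len(X)>50:
        for i in range(5):
            c=X.mean(0); nn=np.linalg.svd(X-c,full_matrices=False)[2][2]; X=X[abs((X-c)@nn)<2]
        if nn[0]<0: nn=-nn
        print(' lid plane n',nn,len(X),'angle to rack x',np.arccos(nn@[np.cos(.11),np.sin(.11),0]), X.max(0),X.min(0))
```

```text
t 26.13 q [ 3.390e-01  4.150e-01  1.636e+00 -1.000e-03  1.086e+00  2.270e-01] p [527.2 255.5 252.5] rot [-1.571 -0.004  0.112] F [ 0.3 -0.9 -0.6] op 0.3
s26 lid 709 [509.8173661  256.96886829  85.08118004] [534.5317062  357.21669798 120.58982566] [523.92039909 307.90013042 101.34178551]
  coaster 0 
  coaster 172 [567.67415435 312.96858085  69.69299423]
 chips [611.31635775  99.77373841  81.18959143]
 cuprim [674.59997975 -25.12679478 117.25484114]
 dishrim 341 [523.22176544 -21.00910159  78.41672378]
 lid plane n [0.99308719 0.11587168 0.01875047] 1319 angle to rack x 0.019735169314850858 [532.4247384  359.65691813 120.58982566] [517.33751497 257.5728187   28.44577522]
t26 lid 12 [525.98334835 257.96648109  86.13586508] [533.54439057 264.46845488  98.12798633] [529.64076465 261.53347676  91.31756146]
  coaster 0 
  coaster 0 
 chips [608.74868991 100.38984529  81.81261481]
 cuprim [676.19529368 -23.75322745 118.83484003]
 dishrim 223 [524.73212024 -19.56226389  79.15100192]
```

View pics/s26.png

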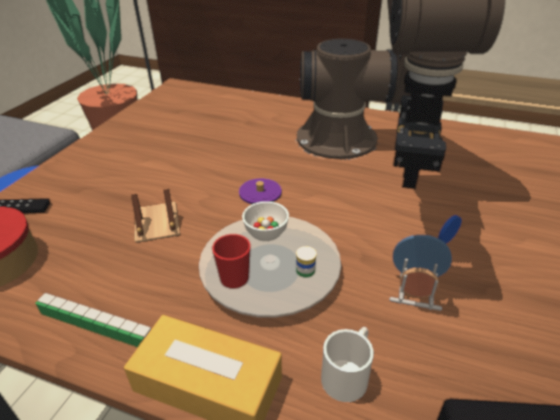

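View pics/w26.png

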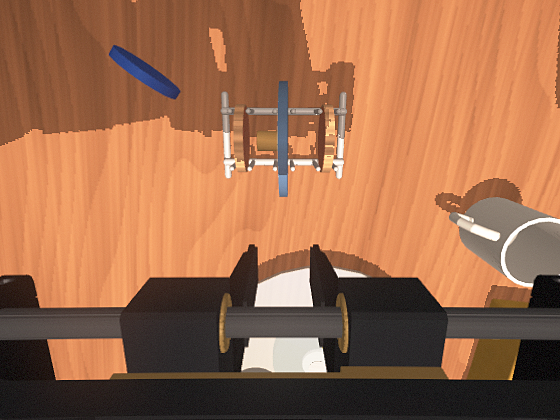

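Run:
```python
from h import *
P,ok,im=cloud('w26')
s=ok&(P[...,2]>66)&(P[...,2]<80)&(abs(P[...,1]-308)<45)&(abs(P[...,0]-524)<60)
for m in (P[...,0]<505,P[...,0]>545): print(P[s&m].mean(0),(s&m).sum())
st(); print(env.job_done())
```

```text
[485.32692623 304.39029289  71.92662595] 642
[566.78172714 313.30078572  71.84528094] 488
t 26.28 q [ 0.344  0.42   1.636 -0.     1.086  0.231] p [526.4 258.2 250.1] rot [-1.571 -0.     0.113] F [ 0.2  0.4 -0.7] op 0.302
the job is handed in; nothing more can be done
None
```

The lid is standing on edge in the rack's middle slot, and I handed the job in at 26.3 s of the 72 s allowed. No verdict was reported.

**What I did**
- I lifted the lid off the dish by its knob and leaned it on the stand against the pegs, then let go and backed away. The wrist camera put it about 1.5 mm from the home point with a tilt of 0.786 rad.
- I gripped the lid by its upper rim and lowered it into the middle slot. At 10 N on the rails its centre was about 64 mm up, and I then released it and backed off.

**Last checks**
- **Lid:** it is upright, about 0.02 rad off the slot's axis in the scene camera. Its top is at about 120 mm, where 119 mm was expected.
- **Dish, cup and chips:** cup and chips are within 1 mm of their first readings. The dish rim's centre is within 2 mm of where the lid's centre first was.
- **Coasters:** both are upright in their slots, and the far coaster (at larger x) reads within 2 mm of its start. The near one reads about 4–5 mm further out in x than at the start. My height filter probably also caught part of the knob next to it, and neither the scene nor the top camera could see it to cross-check.
- **Robot:** the gripper was clear of everything at hand-in.

**One disagreement**
After release, the scene camera's fit put the lid on the stand about 5 mm lower down the slope than the wrist camera did. Part of the lid was probably hidden from the scene camera. I used the wrist reading, and both are inside the 20 mm limit.

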